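# Take the worn felt wheel off the spoon polisher

### The arm

A 6-joint arm with a two-finger parallel gripper is mounted at the origin on a cart in front of the work surface, level with it; the furniture and walls round the work are solid. World frame = base frame: x ahead of the robot, y to its left, z up, the work surface at z = 0. Lengths are in m, angles in rad, forces in N, time in s.
With the tool pointing down it reaches from about 0.35 to 0.925 m from the base axis. Payload 6.4 kg.
Tool frame: the origin (TCP) lies at the very end of the fingers, on their centre line; the grasp point (between the pads) lies behind it (bot.hold_point_z is the z of the grasp point in the tool frame, in m); z points along the fingers, y is the line along which they close (so a half turn about z gives the same grasp; the last joint's range is limited). The gripper opens to 85 mm and grips with 20 to 120 N. Pads are 22 mm wide; open, the fingers measure 114 mm over their backs; the gripper's body (76 mm by 85 mm) begins 54 mm behind the grasp point. The pads swing forward as they close: fully open they stand 13 mm farther back than shut.
Start: joints at [-1.435, 0.245, 1.558, -0, 1.339, -0.174], TCP at [0.198, -0.619, 0.209] pointing down, gripper open.
Joint ranges: [-3.13, 3.13], [-1.02, 2.26], [0.13, 2.54], [-0.95, 4.09], [0.21, 2.88], [-2.74, 2.74]. Speed limits (rad/s): [2.57, 2.57, 3.14, 3.14, 3.14, 3.14].

### API

Orientations are given as a unit quaternion [w, x, y, z].
In Python, from workcell import bot, imaging, ticket gives the robot as it stands. The module is installed in compiled form; this text tells all that it offers.
- The arm moves only by the tool move_arm, never from a script. Its arguments are lists of equal length, an entry for each row: "fingers": the finger opening in m, from 0 to 0.0854; "delta_pos": the shift along the tool's x, y, z in m, a list of three; "spin": the turn about the tool's z in degrees. A call has 1 to 8 rows; each row shifts and turns the commanded pose from where the row before left it, along the tool's axes as they then stand; what a row does not reach is not made up. A row lasts 1/12 s, in which the tool goes at most 41.7 mm and 7.16 degrees, less where a joint would pass 70% of its speed; a pose out of reach is approached as far as the arm can. A call is refused whole if a number of a shift passes 0.0417 or a number of a turn 7.16, either way. A call with a gripper value outside its range is refused whole. The fingers move at their own pace and stop on an object; "newtons" is the grip in N (left out, the last holds). Time passes only in rows, so rows that do not move let the fingers close. It gives the time, the measured TCP pose, the force, the opening and the grip force at its end, in the units of the state.
- bot.get_state(): the state, without advancing time (a new reading comes with each control period).
- imaging.grab_frame(name): name is "scene" or "top" or "wrist"; returns the picture (400x640x3 uint8, red, green, blue); there is no depth.
- imaging.get_calibration(name): a dict with "fx", "fy", "cx", "cy" (pixels), "world_from_camera" (4x4, takes a point from camera to world coordinates). Camera axes: x right, y down, z forward; pixel columns grow to the right and rows downward; lengths in m; the calibration is good to about 2 mm. The wrist camera is an equidistant fisheye: a pixel r from the principal point sees the ray r / f radians off the axis. A picture is of the moment at which its call begins: read the wrist's pose just before it. get_calibration takes no time and is no camera call; for the wrist camera it gives the pose at the moment of the call.
- ticket.close_job(): hands the job in; it is judged then, once.
Trained networks look in the newest picture that a camera, given by its name, has taken for a name from the list of things; names that differ only in an ending like _2 or _b are one class to them, and where a whole thing is asked for, a point or a joint stands for the part that bears it (a point fixed in the world has none). Each returns a list of dicts, best first, with "score" (0 to 1); they miss things now and then, are a little off and sometimes report something else, mostly with a low value. They report only what shows in the picture. A call takes as long as a camera call.
- imaging.outline_of(camera, thing): "mask" (400x640 bool, what is visible of it) and "at" ([column, row] in pixels, amid what is visible of it).
The state is a dict: "time": time; "q": joint angles; "dq": joint speeds; "tau": joint torques, N m; "tcp_pos": TCP position; "ee_rot": TCP orientation; "ft_force": force on the tool from outside, world axes, zero at the start; "ft_torque": the same for the moment, N m; "width": opening from 0.0 (shut) to 1.0 (fully open); "grasp_force": force on a finger pad.
Only numpy, scipy, OpenCV 4.12 (cv2) and the standard library are available. Lean on these libraries where they do the work, as an engineer would, in place of code of your own. Each camera call takes 0.05 s, during which the arm holds its last target. There are 200 camera calls.

### The job

The felt wheel on the little bench polisher is worn out and has to come off. Its clamping knob has a left-hand thread: loosen it clockwise until you feel it come up against its stop, draw the slotted washer out sideways by its lug and lay it in the steel parts dish, then lift the felt wheel off over the knob and lay it flat, the same way up, on the bare desk clear of the polisher. Never force the knob, neither the wrong way nor against its stop, since only a small shear pin holds the spindle; drop nothing, and leave the other things alone.

Things in the scene. Friction and masses are not known exactly. Their poses are not given: they have to be found in the camera images.
- polisher: Small round bench polisher screwed to the desk: blue-grey housing 108 mm across with screwed-down ears out to 75 mm, a black control box at its front out to 67 mm. Origin on the spindle's axis at desk level, z up, -x towards the control box; all heights given here are above it. The housing is 67 mm high, and above 62 mm none of it is more than 30 mm from the axis.
- spindle_top (a point): Top of the upright 12 mm spindle, on the polisher's axis, 127 mm up, inside the knob; its x starts along the polisher's x. A small shear pin holds the spindle against turning and gives way above about 0.35 N m, either way. On the spindle from below: a drive flange on a wave spring (1.5 mm of travel), the felt wheel, the slotted washer, the knob.
- knob_bar (a point): Middle of the knob's black bar, on the spindle's axis. The bar is 28 mm long (this point's x), 11 mm thick (its y: pinch it so, from above) and 18 mm tall, 9 mm up and down from this point; tight, it spans heights 110 to 128 mm. Under it are a neck and a notched steel collar.
- knob_collar (a point): Middle of the underside of the knob's collar (25 mm across, 8 mm tall). Left-hand thread: clockwise from above it rises 1.27 mm per rad, at first against 0.15 to 0.25 N m, about 0.1 N m once the spring is slack. It comes up hard against a stop that is felt, not seen, 2.2 to 3 rad clockwise of the start; anticlockwise it jams. It stays where left.
- washer: C-shaped aluminium washer between knob and wheel, 58 mm across, 6 mm thick, 90 g. Origin: centre of its underside (94 mm up, 95 loosened), z up. A 15 mm slot runs from the centre out to its +x. The collar sits in a recess in its top, 28 mm wide, 2 mm deep: only in about the last 0.4 rad before the knob's stop does it come free, to be drawn level towards its -x.
- washer_lug (a point): Middle of the washer's brass pull lug, an upright block 12 x 12 mm, 14 mm tall (7 mm up and down from here), at the end of a 12 mm wide tail, 46.5 mm from the washer's origin towards its -x; the tail ends 52 mm out. Fingers can straddle it from above, closing along the washer's y.
- felt_wheel: Cream felt ring wheel with a black hub, 62 mm across, 38 mm bore, 20 mm thick, 90 g; grip it across the outside. Origin: centre of its underside (74 mm up, 75 loosened), z up. The bore sits round a 35 mm boss that ends about 4 mm below its top, and passes over the knob (30 mm over its corners, top at most 37 mm above the wheel's top).
- dish: Round steel parts dish, 112 mm across the rim, 16 mm tall; flat floor 3 mm above the desk, 94 mm across. Loose, 0.4 kg. Origin: centre of its underside.
- rinse_jar: Open glass rinse jar with a red rim and a stick in it, paint-smeared, 55 mm across, 96 mm tall. Bystander; origin at the middle of its underside
- teal_jar: Small glass jar of teal paint with a gold lid, 50 mm across, 58 mm tall. Bystander; origin at the middle of its underside
- red_jar: Small glass jar of pink paint with a dark red lid, 46 mm across, 56 mm tall. Bystander; origin at the middle of its underside
- blue_bottle: Small blue paint bottle with a black cap, 29 mm across, 58 mm tall. Bystander; origin at the middle of its underside
- green_jar: Tall glass jar of grey-green paint with a gold lid, 52 mm across, 100 mm tall. Bystander; origin at the middle of its underside
- yellow_cup: Small yellow plastic cup of paint, 46 mm across, 28 mm tall. Bystander; origin at the middle of its underside
- lid: Upturned gold jar lid with red paint in it, 48 mm across, 11 mm high, on the desk. Bystander; origin at the middle of its underside

How it is judged:
On the way, in this order (a step that is already met when the one before it is completed fails the run):
1. The knob is turned clockwise up to its stop with the washer still in place (z of knob_bar in the frame of polisher above 0.12247 m and horizontal distance between washer and polisher below 0.006 m), for 0.1 s.
2. The washer lies in the parts dish, let go (horizontal distance between washer and dish below 0.04 m and z of washer in the frame of dish below 0.012 m and angle between washer's own z axis and vertical below 0.2 rad and contact force between the fingers and washer below 0.1 N), for 0.2 s.
3. The felt wheel lies flat on the desk, let go (height (world z) of felt_wheel between -0.005 and 0.005 m and angle between felt_wheel's own z axis and vertical below 0.1 rad and horizontal distance between felt_wheel and polisher above 0.09 m and horizontal distance between felt_wheel and dish above 0.09 m and contact force between the fingers and felt_wheel below 0.1 N), for 0.2 s.
At the end, for the whole second after the job is handed in: The knob stands at its stop (within about 0.12 rad), the washer lies in the dish (its centre within 40 mm of the dish's), the felt wheel lies flat and the same way up on the desk, at least 90 mm from the axes of polisher and dish, all released and at rest (all of step 2 and all of step 3 and z of knob_bar in the frame of polisher above 0.12247 m and linear speed of each of felt_wheel, washer below 0.02 m/s); the robot touches nothing.
It fails at once if The knob is forced and the shear pin gives: the spindle is turned by more than 0.12 rad (angle between the x axis of spindle_top and the x axis of polisher, either way round above 0.12 rad).
It fails at once if The washer or the wheel is dropped ((linear speed of washer above 0.9 m/s and contact force between the fingers and washer below 0.05 N) or (linear speed of felt_wheel above 0.9 m/s and contact force between the fingers and felt_wheel below 0.05 N)).
It fails at once if The dish is knocked away (more than 40 mm) (distance of dish from where it was at the start of the episode above 0.04 m).
It fails at once if A bystander is shifted (more than 30 mm) (distance of any of rinse_jar, teal_jar, red_jar, blue_bottle, green_jar, yellow_cup, lid from where it was at the start of the episode above 0.03 m).
It also fails if it takes over 72 s, if anything falls off the work surface, if the arm or the gripper's body presses on something with over 40 N, if the wrist force passes 120 N, or if a joint passes its speed limit or range.

## Working session

There is one attempt and no reset: what is moved stays moved. The work goes in short steps, Python scripts to look and compute and a tool call to move; the robot and the scene stay as the last step left them, time stands still between calls to the robot, and variables do not carry over. Pictures are saved under pics/ and viewed, at most 10 in all, crops included, and the job is handed in when it is done.

Besides the shell and the picture viewer there is one more tool, called as name(argument=value, ...), one argument or row to a line, values as JSON. move_arm: Moves the arm, as the interface text tells. Its arguments: {"type":"object","properties":{"fingers":{"type":"array"},"delta_pos":{"type":"array"},"spin":{"type":"array"},"newtons":{"type":"number"}},"required":["fingers","delta_pos","spin"]}

```bash
mkdir -p pics; cat > h.py <<'E'
import numpy as np, cv2
from workcell import bot, imaging, ticket
def save(name,fn):
    im=imaging.grab_frame(name); cv2.imwrite('pics/'+fn,im[:,:,::-1]); return im
def ray(cal,px):
    T=np.array(cal['world_from_camera']); x=(px[0]-cal['cx'])/cal['fx']; y=(px[1]-cal['cy'])/cal['fy']
    return T[:3,3],T[:3,:3]@np.array([x,y,1.])
def wray(cal,px):
    T=np.array(cal['world_from_camera']); x=(px[0]-cal['cx'])/cal['fx']; y=(px[1]-cal['cy'])/cal['fy']
    r=np.hypot(x,y); s=np.sin(r)/max(r,1e-9); return T[:3,3],T[:3,:3]@np.array([x*s,y*s,np.cos(r)])
def atz(o,d,z): return o+d*(z-o[2])/d[2]
def tri(rs):
    A=np.zeros((3,3));b=np.zeros(3)
    for o,d in rs:
        d=d/np.linalg.norm(d);P=np.eye(3)-np.outer(d,d);A+=P;b+=P@o
    p=np.linalg.solve(A,b); return p,[np.linalg.norm(np.cross(p-o,d/np.linalg.norm(d))) for o,d in rs]
E
python3 - <<'E'
from h import *
np.set_printoptions(precision=4,suppress=True)
print(bot.get_state(), bot.hold_point_z)
for c in ['scene','top','wrist']:
    save(c,c+'0.png'); k=imaging.get_calibration(c); print(c,k['fx'],k['cx'],k['cy'],np.array(k['world_from_camera']))
    if c!='wrist':
      for t in ['polisher','knob_bar','knob_collar','washer','washer_lug','felt_wheel','dish','rinse_jar','teal_jar','red_jar','blue_bottle','green_jar','yellow_cup','lid']:
        r=imaging.outline_of(c,t)
        print(t,[(round(q['score'],2),np.round(q['at'],1),int(q['mask'].sum()),np.round(atz(*ray(k,q['at']),0),3)) for q in r[:2]])
E
```

```text
{'time': 0.0, 'q': array([-1.4351,  0.2458,  1.559 ,  0.    ,  1.3387, -0.1741]), 'dq': array([ 0.0006, -0.0006,  0.0009, -0.0005, -0.0002,  0.0005]), 'tau': array([  0.0024, -42.9501, -32.6131,  -0.    ,   0.0053,   0.    ]), 'tcp_pos': array([ 0.1981, -0.6185,  0.2083]), 'ee_rot': array([-0.001 ,  0.988 ,  0.1543,  0.    ]), 'ft_force': array([-0.1393,  0.2641, -0.0742]), 'ft_torque': array([-0.0279,  0.005 , -0.0495]), 'grasp_force': 0.0, 'width': 0.9978893654795167} -0.0187
scene 447.59051042384954 315.3235484571201 204.330180683492 [[-0.0264  0.7592 -0.6503  1.2327]
 [ 0.9995  0.0099 -0.0289  0.0632]
 [-0.0155 -0.6507 -0.7592  0.8341]
 [ 0.      0.      0.      1.    ]]
polisher [(0.57, array([312.2, 201.6]), 1582, array([0.509, 0.024, 0.   ]))]
knob_bar []
knob_collar [(0.66, array([316.6, 172.9]), 114, array([0.41 , 0.032, 0.   ])), (0.32, array([374.4, 160.8]), 248, array([0.363, 0.185, 0.   ]))]
washer [(0.83, array([323.8, 172.9]), 263, array([0.41 , 0.051, 0.   ]))]
washer_lug [(0.5, array([323.8, 172.1]), 308, array([0.407, 0.051, 0.   ]))]
felt_wheel [(0.51, array([248.4
[... 1713 characters left out ...]
 159.7]), 356, array([ 0.742, -0.011,  0.   ]))]
red_jar [(0.82, array([313.9, 163.8]), 346, array([0.732, 0.066, 0.   ]))]
blue_bottle [(0.7, array([314.9, 164.1]), 334, array([0.731, 0.063, 0.   ])), (0.43, array([309.5, 181.6]), 159, array([0.683, 0.078, 0.   ]))]
green_jar [(0.89, array([294.8, 143.3]), 563, array([0.791, 0.118, 0.   ]))]
yellow_cup [(0.84, array([333.1, 279.8]), 265, array([0.426, 0.019, 0.   ]))]
lid [(0.63, array([370.1, 283. ]), 314, array([ 0.418, -0.073,  0.   ]))]
wrist 309.70691628693146 317.38537455675424 199.87795216041545 [[ 0.3056 -0.8995 -0.3123  0.2787]
 [-0.9522 -0.2888 -0.1    -0.5926]
 [-0.0002  0.3279 -0.9447  0.3723]
 [ 0.      0.      0.      1.    ]]
```

```bash
python3 - <<'E'
import cv2,numpy as np
a=cv2.imread('pics/top0.png')[110:310,220:420]; b=cv2.imread('pics/scene0.png')[120:320,200:400]
f=lambda i:cv2.resize(i,None,fx=2,fy=2,interpolation=cv2.INTER_CUBIC) if 0 else cv2.resize(i,(400,400),interpolation=cv2.INTER_CUBIC)
cv2.imwrite('pics/c1.png',np.hstack([f(a),f(b)]))
E
```

```text
(no output)
```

View pics/c1.png

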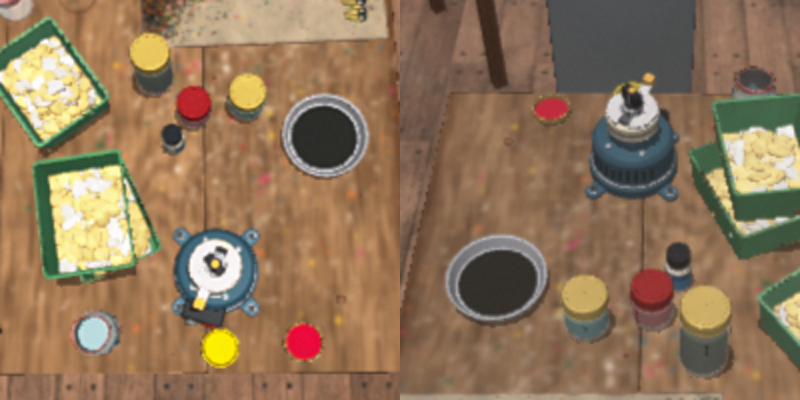

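View pics/top0.png

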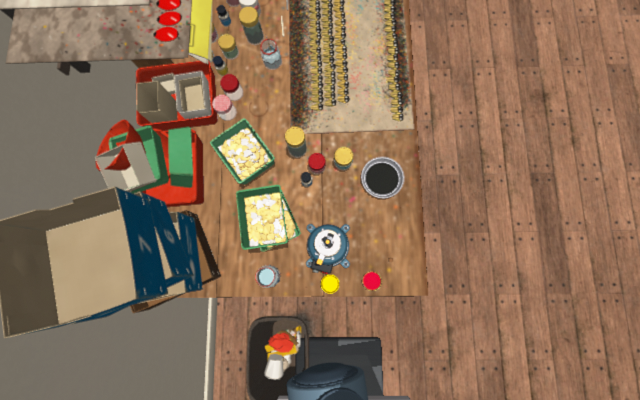

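The top view shows the polisher at about (327,243) with the lug towards the control box (lower left), the dish at (382,178), the yellow cup at (330,284) and the lid at (372,282). Next I plan the move to a viewing pose.

```bash
cat >> h.py <<'E'
from scipy.spatial.transform import Rotation as Ro
def Rtool():
    s=bot.get_state(); q=s['ee_rot']; return s['tcp_pos'],Ro.from_quat([q[1],q[2],q[3],q[0]]).as_matrix()
def yaw(): 
    R=Rtool()[1]; return np.degrees(np.arctan2(R[1,0],R[0,0]))
def plan(p,yw=None):
    "delta in current tool frame, spin (deg, positive = clockwise from above)"
    t,R=Rtool(); d=R.T@(np.array(p)-t)
    print('tcp',np.round(t,4),'yaw',round(yaw(),2),'delta mm',np.round(1000*d,1),'spin',None if yw is None else round(yaw()-yw,2))
E
python3 - <<'E'
from h import *
np.set_printoptions(precision=4,suppress=True)
ks,kt=imaging.get_calibration('scene'),imaging.get_calibration('top')
print(tri([ray(ks,(316,168)),ray(kt,(327.5,241.5))]))
print(tri([ray(ks,(247.3,257.2)),ray(kt,(382.5,180.5))]))
plan([0.43,0.03,0.25])
E
```

```text
(array([0.5135, 0.0329, 0.1205]), [np.float64(0.0018084152459508923), np.float64(0.001808415245950894)])
(array([ 0.6805, -0.1149,  0.0069]), [np.float64(0.00011091068432541431), np.float64(0.00011091068432542969)])
tcp [ 0.1981 -0.6191  0.2094] yaw 17.75 delta mm [ 418.7 -547.5  -40.6] spin None
```

move_arm(
  fingers=[0.085,0.085,0.085,0.085,0.085,0.085,0.085,0.085],
  delta_pos=[
    [0.017,-0.023,-0.002],
    [0.017,-0.023,-0.002],
    [0.017,-0.023,-0.002],
    [0.017,-0.023,-0.002],
    [0.017,-0.023,-0.002],
    [0.017,-0.023,-0.002],
    [0.017,-0.023,-0.002],
    [0.017,-0.023,-0.002],
  ],
  spin=[0,0,0,0,0,0,0,0],
)

```text
time: 2.22
tcp_pos: [0.2719, -0.401, 0.2255]
ee_rot: [0.0, 0.988, 0.154, 0.0]
ft_force: [-0.7, -0.5, 0.0]
width: 0.997
grasp_force: 0.0
```

move_arm(
  fingers=[0.085,0.085,0.085,0.085,0.085,0.085,0.085,0.085],
  delta_pos=[
    [0.017,-0.023,-0.002],
    [0.017,-0.023,-0.002],
    [0.017,-0.023,-0.002],
    [0.017,-0.023,-0.002],
    [0.017,-0.023,-0.002],
    [0.017,-0.023,-0.002],
    [0.017,-0.023,-0.002],
    [0.017,-0.023,-0.002],
  ],
  spin=[0,0,0,0,0,0,0,0],
)

```text
time: 2.88
tcp_pos: [0.3452, -0.1844, 0.2417]
ee_rot: [0.0, 0.988, 0.154, 0.0]
ft_force: [-0.2, -0.3, -0.2]
width: 0.996
grasp_force: 0.0
```

move_arm(
  fingers=[0.085,0.085,0.085,0.085,0.085,0.085,0.085,0.085],
  delta_pos=[
    [0.017,-0.023,-0.002],
    [0.017,-0.023,-0.002],
    [0.017,-0.023,-0.002],
    [0.017,-0.023,-0.002],
    [0.017,-0.023,-0.002],
    [0.017,-0.023,-0.002],
    [0.017,-0.023,-0.002],
    [0,0,0],
  ],
  spin=[0,0,0,0,0,0,0,0],
)

```text
time: 3.55
tcp_pos: [0.4101, 0.0074, 0.2561]
ee_rot: [-0.0, 0.988, 0.157, 0.001]
ft_force: [1.1, -0.2, 0.5]
width: 0.996
grasp_force: 0.0
```

```bash
cat > look.py <<'E'
import sys,pickle
from h import *
np.set_printoptions(precision=4,suppress=True)
tag=sys.argv[1]; k=imaging.get_calibration('wrist'); im=save('wrist',tag+'.png'); out={'cal':k}
plan([.43,.03,.25])
for t in sys.argv[2:]:
    r=imaging.outline_of('wrist',t); out[t]=r
    for q in r[:2]:
        m=q['mask'].astype(np.uint8); ys,xs=np.nonzero(m)
        (cx,cy),(w,h),a=cv2.minAreaRect(np.c_[xs,ys].astype(np.float32)) if len(xs) else ((0,0),(0,0),0)
        print(t,round(q['score'],2),np.round(q['at'],1),m.sum(),'rect',np.round([cx,cy,w,h,a],1),'z.12',atz(*wray(k,q['at']),.12))
pickle.dump(out,open(tag+'.pkl','wb'))
E
python3 look.py w1 knob_bar knob_collar washer washer_lug felt_wheel polisher dish
```

```text
tcp [0.4096 0.0057 0.2557] yaw 18.01 delta mm [ 26.9 -16.8   5.7] spin None
knob_bar 0.78 [327.3  72.8] 553 rect [325.5  75.   30.   23.6  56.3] z.12 [0.5153 0.0328 0.12  ]
knob_collar 0.82 [328.  78.] 515 rect [326.5  74.6  24.9  25.8  16.7] z.12 [0.5107 0.0306 0.12  ]
washer 0.58 [316.3  82.6] 2004 rect [323.5  85.8  57.2  74.6  14.4] z.12 [0.503  0.0397 0.12  ]
washer_lug 0.85 [319.5  87.4] 1977 rect [323.2  86.   57.2  75.2  15.4] z.12 [0.4995 0.0354 0.12  ]
felt_wheel 0.96 [342.   54.9] 147 rect [341.8  60.8  13.4  11.3  45. ] z.12 [0.5365 0.0252 0.12  ]
polisher 0.62 [321.2  85.7] 4221 rect [322.5  86.6  83.2  96.5  20. ] z.12 [0.5016 0.0344 0.12  ]
dish 0.64 [316.8  83.8] 1882 rect [317.   79.4  54.5  75.3  69.4] z.12 [0.5021 0.0389 0.12  ]
dish 0.59 [464.9  14.8] 2423 rect [462.  21.  42.  68.  90.] z.12 [ 0.6281 -0.0784  0.12  ]
```

View pics/w1.png

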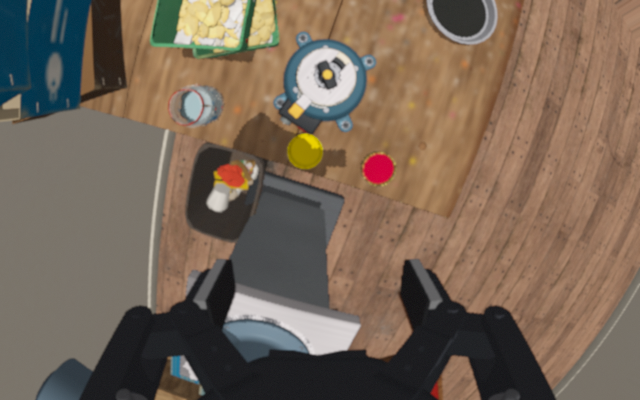

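The polisher is at about (325,78) in the wrist view: the lug is at (297,108), the black bar near (328,73), and the control box points lower left. I'll go closer with a sideways baseline.

move_arm(
  fingers=[0.085,0.085,0.085,0.085,0.085,0.085],
  delta_pos=[
    [0,-0.015,0.025],
    [0,-0.015,0.025],
    [0,-0.015,0.025],
    [0,-0.015,0.025],
    [0,0,0],
    [0,0,0],
  ],
  spin=[0,0,0,0,0,0],
)

```text
time: 4.45
tcp_pos: [0.3901, 0.0609, 0.1546]
ee_rot: [-0.0, 0.988, 0.155, -0.001]
ft_force: [0.3, -0.7, 1.5]
width: 0.994
grasp_force: 0.0
```

```bash
python3 look.py w2 knob_bar knob_collar washer washer_lug felt_wheel
```

```text
tcp [0.3916 0.0605 0.1563] yaw 17.73 delta mm [ 27.4  40.8 -93.7] spin None
knob_bar 0.84 [414.3  64.7] 1275 rect [412.2  66.5  43.2  36.3  68.7] z.12 [0.5115 0.0355 0.12  ]
knob_bar 0.61 [542.3  14.9] 2059 rect [536.5  19.5  39.   67.   90. ] z.12 [ 0.5978 -0.0496  0.12  ]
knob_collar 0.59 [413.8  66. ] 1272 rect [411.6  67.1  43.7  36.7  67.8] z.12 [0.5106 0.0356 0.12  ]
washer 0.69 [396.2  78.8] 3888 rect [404.7  79.3  79.2 104.1  13.6] z.12 [0.4981 0.0438 0.12  ]
washer_lug 0.77 [392.7  79. ] 3842 rect [404.5  79.4  78.8 104.   13.4] z.12 [0.4972 0.0459 0.12  ]
washer_lug 0.24 [365.6  81.8] 7897 rect [383.3  80.7 116.8 131.8  19.9] z.12 [0.4893 0.0617 0.12  ]
felt_wheel 0.79 [368.9  50.2] 483 rect [394.5  60.4  58.2  77.1  35.1] z.12 [0.5095 0.0662 0.12  ]
```

move_arm(
  fingers=[0.085,0.085,0.085,0.085,0.085,0.085],
  delta_pos=[
    [0,0.025,0],
    [0,0.025,0],
    [0,0.025,0],
    [0,0.025,0],
    [0,0,0],
    [0,0,0],
  ],
  spin=[0,0,0,0,0,0],
)

```text
time: 5.25
tcp_pos: [0.4221, -0.0353, 0.1561]
ee_rot: [0.0, 0.988, 0.153, 0.0]
ft_force: [-0.2, 0.3, -0.9]
width: 0.995
grasp_force: 0.0
```

```bash
python3 look.py w3 knob_bar knob_collar washer washer_lug felt_wheel; python3 - <<'E'
import cv2,numpy as np
a=cv2.imread('pics/w2.png');b=cv2.imread('pics/w3.png')
f=lambda i,cx,cy:cv2.resize(i[max(cy-60,0):max(cy-60,0)+120,cx-60:cx+60],(400,400),interpolation=cv2.INTER_CUBIC)
import pickle
g=lambda t:[int(v) for v in pickle.load(open(t+'.pkl','rb'))['washer'][0]['at']]
print(g('w2'),g('w3'))
cv2.imwrite('pics/c2.png',np.hstack([f(a,*g('w2')),f(b,*g('w3'))]))
E
```

```text
tcp [ 0.4217 -0.0345  0.1558] yaw 17.67 delta mm [ 27.5 -58.9 -94.2] spin None
knob_bar 0.76 [262.7  63.3] 1162 rect [260.8  63.1  43.3  35.9  29.1] z.12 [0.5134 0.0307 0.12  ]
knob_collar 0.95 [263.2  65. ] 1225 rect [263.2  61.4  45.6  35.8  63.4] z.12 [0.5125 0.03   0.12  ]
washer 0.9 [255.1  79.8] 4118 rect [252.6  72.2  79.1 110.9  66.4] z.12 [0.5019 0.0323 0.12  ]
washer_lug 0.64 [256.3  82.7] 3951 rect [252.5  72.2  78.4 111.1  65.9] z.12 [0.5003 0.031  0.12  ]
felt_wheel 0.92 [292.1  45.5] 712 rect [287.7  73.1  43.7  81.7  15.3] z.12 [0.5296 0.0162 0.12  ]
[396, 78] [255, 79]
```

View pics/c2.png

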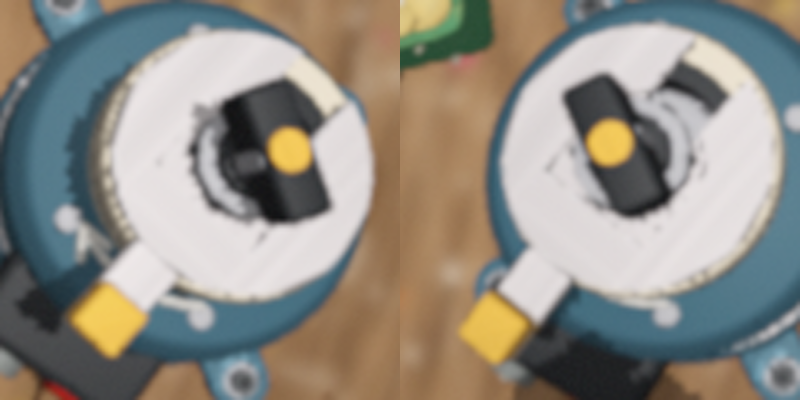

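Both views show the bar, its yellow dot, the slot pointing up-right and the brass lug at lower left. I'll triangulate from them.

```bash
python3 - <<'E'
from h import *
import pickle
np.set_printoptions(precision=4,suppress=True)
k2=pickle.load(open('w2.pkl','rb'))['cal'];k3=pickle.load(open('w3.pkl','rb'))['cal']
f2=lambda x,y:(336+x/3.3333-.35,18+y/3.3333-.35); f3=lambda x,y:(195+(x-400)/3.3333-.35,19+y/3.3333-.35)
dot,_=r=tri([wray(k2,f2(290,150)),wray(k3,f3(610,143))]);print('dot',r)
lug,_=r=tri([wray(k2,f2(109,320)),wray(k3,f3(495,328))]);print('lugtop',r)
P=[atz(*wray(k3,f3(*c)),dot[2])[:2] for c in [(563,95),(610,72),(668,200),(625,217)]]
print(P, [np.linalg.norm(P[i]-P[(i+1)%4]) for i in range(4)],'c',np.mean(P,0))
d=(P[2]+P[3]-P[0]-P[1]);print('bar long angle w3',np.degrees(np.arctan2(d[1],d[0])))
a,b=[atz(*wray(k2,f2(*c)),dot[2])[:2] for c in [(328,207),(274,80)]];print('w2 edge',np.degrees(np.arctan2(*(a-b)[::-1])),np.linalg.norm(a-b))
v=dot[:2]-lug[:2];print('lug->axis',np.linalg.norm(v),np.degrees(np.arctan2(v[1],v[0])))
plan([dot[0],dot[1],dot[2]+.05])
E
```

```text
dot (array([0.5134, 0.0327, 0.1271]), [np.float64(9.902557552365576e-05), np.float64(9.902557552339308e-05)])
lugtop (array([0.4705, 0.0508, 0.1042]), [np.float64(7.41660659806622e-05), np.float64(7.416606598057405e-05)])
[array([0.52  , 0.0441]), array([0.5264, 0.0368]), array([0.5058, 0.019 ]), array([0.5007, 0.0258])] [np.float64(0.009677443268351732), np.float64(0.027132819927294695), np.float64(0.008537564214007918), np.float64(0.02661002084131431)] c [0.5132 0.0314]
bar long angle w3 -137.98158189207157
w2 edge -136.80879458771844 0.02613983451639446
lug->axis 0.046577984730244985 -22.83152191356169
tcp [ 0.4213 -0.0335  0.1554] yaw 17.82 delta mm [107.9 -34.8 -21.7] spin None
```

move_arm(
  fingers=[0.085,0.085,0.085,0.085,0.085,0.085,0.085,0.085],
  delta_pos=[
    [0.0135,-0.0043,-0.0028],
    [0.0135,-0.0043,-0.0028],
    [0.0135,-0.0043,-0.0028],
    [0.0135,-0.0043,-0.0028],
    [0.0135,-0.0043,-0.0028],
    [0.0135,-0.0043,-0.0028],
    [0.0135,-0.0043,-0.0028],
    [0.0134,-0.0043,-0.0028],
  ],
  spin=[0,0,0,0,0,0,0,0],
)

```text
time: 6.22
tcp_pos: [0.5141, 0.0327, 0.1779]
ee_rot: [-0.0, 0.988, 0.155, -0.0]
ft_force: [-0.5, -0.2, 0.2]
width: 0.996
grasp_force: 0.0
```

move_arm(
  fingers=[0.08,0.075,0.07,0.065,0.06,0.06,0.06,0.06],
  delta_pos=[
    [0,0,0],
    [0,0,0],
    [0,0,0],
    [0,0,0],
    [0,0,0],
    [0,0,0],
    [0,0,0],
    [0,0,0],
  ],
  spin=[-7.1,-7.1,-7.1,-7.1,-7.1,-7.1,-7.1,-7.1],
)

```text
time: 6.88
tcp_pos: [0.5135, 0.0322, 0.1778]
ee_rot: [-0.0, 0.794, 0.608, -0.0]
ft_force: [0.4, 0.2, -0.2]
width: 0.703
grasp_force: 0.0
```

move_arm(
  fingers=[0.05,0.05,0.05,0.05,0.05,0.05,0.05,0.05],
  delta_pos=[
    [0,0,0],
    [0,0,0],
    [0,0,0],
    [0,0,0],
    [0,0,0],
    [0,0,0],
    [0,0,0],
    [0,0,0],
  ],
  spin=[-7.1,-7.1,-7.1,-7.1,-7.1,-7.1,-7.1,-7.1],
)

```text
time: 7.55
tcp_pos: [0.5135, 0.0322, 0.1778]
ee_rot: [-0.0, 0.409, 0.913, -0.0]
ft_force: [0.7, 0.2, -0.1]
width: 0.586
grasp_force: 0.0
```

move_arm(
  fingers=[0.04,0.04,0.04,0.04,0.04,0.04,0.04,0.04],
  delta_pos=[
    [0,0,0],
    [0,0,0],
    [0,0,0],
    [0,0,0],
    [0,0,0],
    [0,0,0],
    [0,0,0],
    [0,0,0],
  ],
  spin=[-7.1,-7.1,-7.1,-7.1,-7.1,-7.1,-7.1,-7.1],
)

```text
time: 8.22
tcp_pos: [0.5135, 0.0322, 0.1778]
ee_rot: [-0.0, -0.075, 0.997, 0.0]
ft_force: [-0.0, -0.0, -1.0]
width: 0.47
grasp_force: 0.0
```

move_arm(
  fingers=[0.035,0.035,0.035,0.035,0.035,0.035,0.035,0.035],
  delta_pos=[
    [0,0,0],
    [0,0,0],
    [0,0,0],
    [0,0,0],
    [0,0,0],
    [0,0,0],
    [0,0,0],
    [0,0,0],
  ],
  spin=[-7,-7,-7,-7,-6.5,0,0,0],
)

```text
time: 8.88
tcp_pos: [0.5136, 0.0318, 0.1778]
ee_rot: [-0.0, -0.363, 0.932, 0.0]
ft_force: [-0.5, 0.7, -1.2]
width: 0.408
grasp_force: 0.0
```

```bash
python3 - <<'E'
from h import *
s=bot.get_state();print(s['time'],s['q'],s['width'],s['ft_torque'],s['ft_force']);plan([.5134,.0325,.1095],-137.5)
E
python3 look.py w4 knob_bar washer_lug washer
```

```text
8.8833 [-1.58684857e-01 -4.33700618e-02  1.92887907e+00  4.39004293e-06
  1.25610218e+00 -2.47203058e+00] 0.40798059390032865 [-0.02466973 -0.02050821 -0.04904223] [-0.50760656  0.68954348 -1.24699275]
tcp [0.5136 0.0318 0.1778] yaw -137.46 delta mm [-0.3  0.7 68.3] spin 0.04
tcp [0.5137 0.0317 0.1778] yaw -137.43 delta mm [ 62.8  55.3 -72.2] spin None
knob_bar 0.56 [318.3 205.1] 965 rect [317.5 207.5  43.   31.   90. ] z.12 [0.5102 0.0305 0.12  ]
washer_lug 0.75 [332.3 189.5] 2811 rect [326.8 189.5  67.3  92.4  44.2] z.12 [0.494  0.0298 0.12  ]
washer_lug 0.72 [144.1 199.8] 4546 rect [141.3 199.9  78.3  73.8  26.6] z.12 [ 0.6066 -0.0806  0.12  ]
washer 0.94 [332.8 185.9] 2818 rect [330.2 199.9  93.1  65.7   4. ] z.12 [0.4917 0.0282 0.12  ]
```

View pics/w4.png

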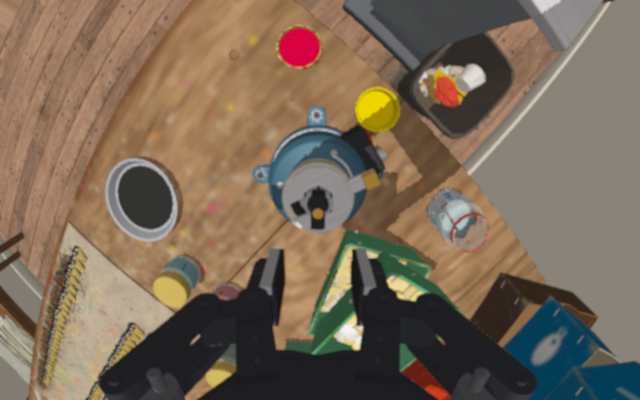

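The bar is upright in the image at (318,207), centred between the fingers (gap about 282–353) and aligned with the tool. I'll descend and pinch it.

move_arm(
  fingers=[0.035,0.035,0.035,0.035,0.035,0.035,0.035,0.035],
  delta_pos=[
    [0,0.0007,0.01],
    [0,0,0.01],
    [0,0,0.01],
    [0,0,0.01],
    [0,0,0.01],
    [0,0,0.01],
    [0,0,0.008],
    [0,0,0],
  ],
  spin=[0,0,0,0,0,0,0,0],
)

```text
time: 9.75
tcp_pos: [0.5118, 0.0322, 0.1074]
ee_rot: [-0.002, -0.364, 0.932, 0.001]
ft_force: [-0.6, -0.1, 0.2]
width: 0.411
grasp_force: 0.0
```

move_arm(
  fingers=[0.025,0.018,0.012,0.008,0.005,0.005,0.005,0.005],
  delta_pos=[
    [0,0,0],
    [0,0,0],
    [0,0,0],
    [0,0,0],
    [0,0,0],
    [0,0,0],
    [0,0,0],
    [0,0,0],
  ],
  spin=[0,0,0,0,0,0,0,0],
  newtons=30,
)

```text
time: 10.42
tcp_pos: [0.5133, 0.032, 0.1099]
ee_rot: [0.0, -0.364, 0.932, -0.0]
ft_force: [0.4, -0.2, 0.0]
width: 0.059
grasp_force: 0.0
```

```bash
cat > st.py <<'E'
from h import *
s=bot.get_state();print('t',s['time'],'w mm',s['width']*85.4,'g',s['grasp_force'],'F',np.round(s['ft_force'],1),'T',np.round(s['ft_torque'],3),'tau6',round(s['tau'][5],3),'q6',round(s['q'][5],4),'tcp',s['tcp_pos'].round(4),'yaw',round(yaw(),2))
E
python3 st.py
```

```text
t 10.4167 w mm 5.047088372273885 g 0.0 F [ 0.4 -0.2  0. ] T [0.008 0.032 0.002] tau6 0.0 q6 -2.4736 tcp [0.5133 0.032  0.1099] yaw -137.35
```

```bash
python3 look.py w5 knob_bar; python3 -c "
import cv2
i=cv2.imread('pics/w5.png')[130:330,200:440];cv2.imwrite('pics/c5.png',cv2.resize(i,(720,600),interpolation=cv2.INTER_CUBIC))"
```

```text
tcp [0.5133 0.032  0.1099] yaw -137.35 delta mm [  62.6   54.9 -140.2] spin None
knob_bar 0.93 [316.9 237.4] 1234 rect [313.4 245.9  39.5  57.   22.6] z.12 [0.5061 0.0259 0.12  ]
```

View pics/c5.png

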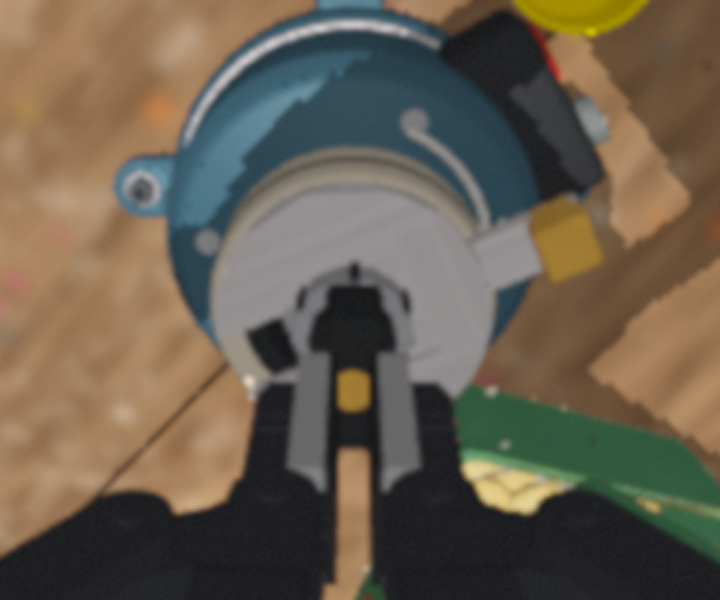

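The fingers straddle the bar around (316,237) with nearly no gap, so they just need closing further.

move_arm(
  fingers=[0,0,0,0],
  delta_pos=[
    [0,0,0],
    [0,0,0],
    [0,0,0],
    [0,0,0],
  ],
  spin=[0,0,0,0],
  newtons=30,
)

```text
time: 10.85
tcp_pos: [0.5133, 0.032, 0.1098]
ee_rot: [0.0, -0.364, 0.932, 0.0]
ft_force: [-0.0, -0.5, 0.6]
width: 0.0
grasp_force: 0.0
```

```bash
python3 st.py
```

```text
t 10.85 w mm 0.023370310051312494 g 0.0 F [-0.  -0.5  0.6] T [ 0.036 -0.001 -0.057] tau6 -0.0 q6 -2.4736 tcp [0.5133 0.032  0.1098] yaw -137.35
```

```bash
cat >> h.py <<'E'
def wproj(cal,p):
    T=np.array(cal['world_from_camera']); c=T[:3,:3].T@(np.array(p)-T[:3,3]); th=np.arctan2(np.hypot(c[0],c[1]),c[2]); n=np.hypot(c[0],c[1])
    return np.array([cal['cx']+cal['fx']*th*c[0]/n,cal['cy']+cal['fy']*th*c[1]/n])
E
python3 - <<'E'
from h import *
import pickle
k=pickle.load(open('w5.pkl','rb'))['cal']; t,R=Rtool()
f=lambda p:np.round((wproj(k,p)-[200,130])*3)
for n,l in [('tcp',[0,0,0]),('hold',[0,0,-.0187]),('tip+y5',[0,.005,0]),('tip+x11',[.011,0,0]),('tip-x11',[-.011,0,0])]: print(n,f(t+R@l))
for z in(.1,.106,.11,.128,.14,.15): print(z,f([.5134,.0325,z]))
e=np.array([np.cos(np.radians(42.5)),np.sin(np.radians(42.5)),0])*.014
print('ends',f(np.array([.5134,.0325,.128])+e),f(np.array([.5134,.0325,.128])-e))
im=save('wrist','w6.png');cv2.imwrite('pics/c6.png',cv2.resize(im[130:330,200:440],(720,600),interpolation=cv2.INTER_CUBIC))
E
```

```text
tcp [349. 342.]
hold [349. 390.]
tip+y5 [374. 342.]
tip+x11 [349. 291.]
tip-x11 [349. 390.]
0.1 [350. 322.]
0.106 [350. 335.]
0.11 [350. 345.]
0.128 [350. 391.]
0.14 [350. 426.]
0.15 [350. 460.]
ends [350. 455.] [350. 321.]
```

View pics/c6.png

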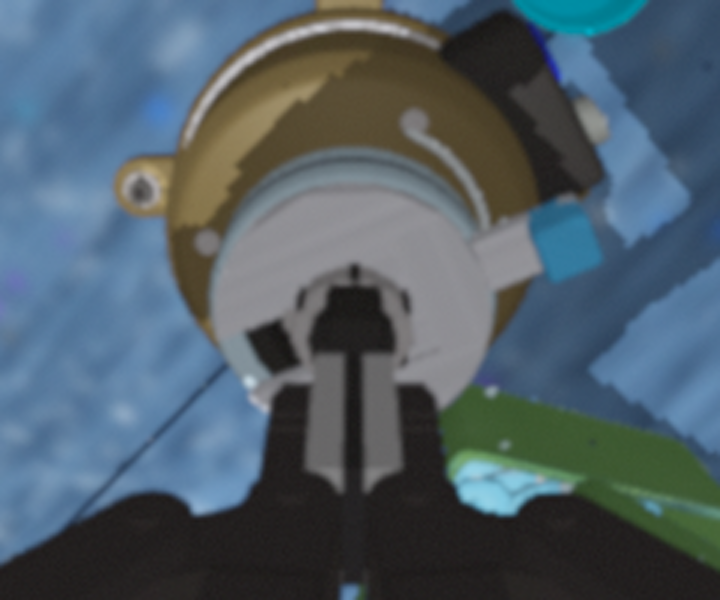

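The pads are fully shut over the yellow dot, at (330,260) in the full frame, without contact. The fingertips are therefore still above the bar top, at least 17.5 mm higher than the TCP reading implies. I'll open, go down 18 mm (still clear of the collar by that bound) and close again.

move_arm(
  fingers=[0.035,0.035,0.035,0.035,0.035,0.035],
  delta_pos=[
    [0,0,-0.01],
    [0,0,0],
    [0,0,0],
    [0,0,0],
    [0,0,0],
    [0,0,0],
  ],
  spin=[0,0,0,0,0,0],
)

```text
time: 11.4
tcp_pos: [0.5131, 0.0321, 0.1196]
ee_rot: [-0.0, -0.364, 0.932, 0.0]
ft_force: [-0.5, 0.6, -0.8]
width: 0.414
grasp_force: 0.0
```

move_arm(
  fingers=[0.035,0.035,0.035,0.035,0.035,0.035,0.035],
  delta_pos=[
    [0,0,0.005],
    [0,0,0.005],
    [0,0,0.005],
    [0,0,0.005],
    [0,0,0.005],
    [0,0,0.003],
    [0,0,0],
  ],
  spin=[0,0,0,0,0,0,0],
)

```text
time: 11.98
tcp_pos: [0.5126, 0.0321, 0.0907]
ee_rot: [-0.001, -0.364, 0.932, 0.001]
ft_force: [-0.3, 0.4, 0.3]
width: 0.413
grasp_force: 0.0
```

move_arm(
  fingers=[0.025,0.018,0.012,0.008,0.005,0,0,0],
  delta_pos=[
    [0,0,0],
    [0,0,0],
    [0,0,0],
    [0,0,0],
    [0,0,0],
    [0,0,0],
    [0,0,0],
    [0,0,0],
  ],
  spin=[0,0,0,0,0,0,0,0],
  newtons=30,
)

```text
time: 12.65
tcp_pos: [0.5136, 0.032, 0.0922]
ee_rot: [0.0, -0.364, 0.932, -0.0]
ft_force: [-1.1, 0.0, 3.0]
width: 0.127
grasp_force: 30.0
```

```bash
python3 st.py
```

```text
t 12.65 w mm 10.810958306839389 g 30.002952218055725 F [-1.1  0.   3. ] T [-0.007  0.129 -0.101] tau6 -0.115 q6 -2.4735 tcp [0.5136 0.032  0.0922] yaw -137.36
```

Gripped (10.8 mm, 30 N). I'll start turning clockwise, rising 1.27 mm per rad.

move_arm(
  fingers=[0,0,0,0],
  delta_pos=[
    [0,0,-0.0001],
    [0,0,0],
    [0,0,-0.0001],
    [0,0,0],
  ],
  spin=[2,2,2,2],
)

```text
time: 12.98
tcp_pos: [0.5133, 0.0318, 0.0923]
ee_rot: [-0.0, -0.298, 0.955, -0.0]
ft_force: [-1.3, -1.6, 2.9]
width: 0.12
grasp_force: 31.1
```

```bash
python3 st.py
```

```text
t 12.9833 w mm 10.251569029343617 g 31.13521009683609 F [-1.3 -1.6  2.9] T [-0.142  0.234  0.342] tau6 -0.046 q6 -2.3332 tcp [0.5133 0.0318 0.0923] yaw -145.37
```

move_arm(
  fingers=[0,0,0,0,0,0,0,0],
  delta_pos=[
    [0,0,-0.0001],
    [0,0,0],
    [0,0,-0.0001],
    [0,0,0],
    [0,0,-0.0001],
    [0,0,0],
    [0,0,-0.0001],
    [0,0,0],
  ],
  spin=[2,2,2,2,2,2,2,2],
)

```text
time: 13.65
tcp_pos: [0.5132, 0.0319, 0.0925]
ee_rot: [-0.0, -0.162, 0.987, -0.0]
ft_force: [-0.4, -0.7, 2.4]
width: 0.121
grasp_force: 30.3
```

```bash
python3 st.py
```

```text
t 13.65 w mm 10.328382760282723 g 30.307989791035652 F [-0.4 -0.7  2.4] T [-0.144  0.211  0.203] tau6 -0.141 q6 -2.0537 tcp [0.5132 0.0319 0.0925] yaw -161.39
```

move_arm(
  fingers=[0,0,0,0,0,0,0,0],
  delta_pos=[
    [0,0,-0.0001],
    [0,0,-0.0001],
    [0,0,-0.0001],
    [0,0,0],
    [0,0,-0.0001],
    [0,0,-0.0001],
    [0,0,-0.0001],
    [0,0,0],
  ],
  spin=[3,3,3,3,3,3,3,3],
)

```text
time: 14.32
tcp_pos: [0.5133, 0.032, 0.0928]
ee_rot: [0.0, 0.047, 0.999, -0.0]
ft_force: [3.8, 0.6, 1.1]
width: 0.121
grasp_force: 30.3
```

```bash
python3 st.py
```

```text
t 14.3167 w mm 10.320989804239787 g 30.30564397573471 F [3.8 0.6 1.1] T [-0.028 -0.627  0.181] tau6 -0.264 q6 -1.6341 tcp [0.5133 0.032  0.0928] yaw 174.56
```

move_arm(
  fingers=[0,0,0,0,0,0,0,0],
  delta_pos=[
    [0,0,-0.0001],
    [0,0,-0.0001],
    [0,0,-0.0001],
    [0,0,0],
    [0,0,-0.0001],
    [0,0,-0.0001],
    [0,0,-0.0001],
    [0,0,0],
  ],
  spin=[3,3,3,3,3,3,3,3],
)

```text
time: 14.98
tcp_pos: [0.5133, 0.0322, 0.0933]
ee_rot: [0.0, 0.254, 0.967, 0.0]
ft_force: [2.1, 0.5, -0.0]
width: 0.124
grasp_force: 29.5
```

```bash
python3 st.py
```

```text
t 14.9833 w mm 10.620473691039273 g 29.48310524225235 F [ 2.1  0.5 -0. ] T [ 0.03  -0.21   0.152] tau6 -0.374 q6 -1.215 tcp [0.5133 0.0322 0.0933] yaw 150.55
```

move_arm(
  fingers=[0,0,0,0,0,0,0,0],
  delta_pos=[
    [0,0,-0.0001],
    [0,0,-0.0001],
    [0,0,-0.0001],
    [0,0,0],
    [0,0,-0.0001],
    [0,0,-0.0001],
    [0,0,-0.0001],
    [0,0,0],
  ],
  spin=[3,3,3,3,3,3,3,3],
)

```text
time: 15.65
tcp_pos: [0.5135, 0.0321, 0.0938]
ee_rot: [0.0, 0.45, 0.893, 0.0]
ft_force: [1.4, 2.6, -0.0]
width: 0.125
grasp_force: 29.4
```

```bash
python3 st.py
```

```text
t 15.65 w mm 10.679662463294314 g 29.395089000463486 F [ 1.4  2.6 -0. ] T [ 0.282 -0.129  0.086] tau6 -0.389 q6 -0.7962 tcp [0.5135 0.0321 0.0938] yaw 126.55
```

move_arm(
  fingers=[0,0,0,0,0,0,0,0],
  delta_pos=[
    [0,0,-0.0001],
    [0,0,-0.0001],
    [0,0,-0.0001],
    [0,0,0],
    [0,0,-0.0001],
    [0,0,-0.0001],
    [0,0,-0.0001],
    [0,0,0],
  ],
  spin=[3,3,3,3,3,3,3,3],
)

```text
time: 16.32
tcp_pos: [0.5135, 0.0322, 0.0943]
ee_rot: [0.0, 0.626, 0.78, 0.0]
ft_force: [2.8, 1.5, -1.6]
width: 0.119
grasp_force: 29.6
```

```bash
python3 st.py
```

```text
t 16.3167 w mm 10.180625846449914 g 29.5502932369709 F [ 2.8  1.5 -1.6] T [ 0.188 -0.424  0.261] tau6 -0.303 q6 -0.3774 tcp [0.5135 0.0322 0.0943] yaw 102.54
```

move_arm(
  fingers=[0,0,0,0],
  delta_pos=[
    [0,0,-0.0001],
    [0,0,0],
    [0,0,-0.0001],
    [0,0,0],
  ],
  spin=[1.5,1.5,1.5,1.5],
)

```text
time: 16.65
tcp_pos: [0.5135, 0.0322, 0.0945]
ee_rot: [0.0, 0.665, 0.747, 0.0]
ft_force: [3.8, 0.3, -3.3]
width: 0.118
grasp_force: 29.4
```

```bash
python3 st.py
```

```text
t 16.65 w mm 10.037153889674824 g 29.446367919445038 F [ 3.8  0.3 -3.3] T [ 0.138 -0.476  0.255] tau6 -0.059 q6 -0.2739 tcp [0.5135 0.0322 0.0945] yaw 96.61
```

```bash
for i in 1 2 3; do python3 -c "
from h import *
imaging.grab_frame('wrist')"; python3 st.py; done; python3 look.py w7 knob_bar knob_collar washer_lug washer
```

```text
t 16.7 w mm 10.224321354423019 g 29.165174067020416 F [ 3.8  0.4 -3.4] T [ 0.11  -0.57   0.149] tau6 0.242 q6 -0.2731 tcp [0.5135 0.0322 0.0945] yaw 96.57
t 16.75 w mm 10.419989497337436 g 29.15234997868538 F [ 2.9  0.2 -4.7] T [ 0.127 -0.613  0.086] tau6 0.249 q6 -0.275 tcp [0.5135 0.0322 0.0945] yaw 96.68
t 16.8 w mm 10.106672509298205 g 29.146549701690674 F [ 4.5  0.4 -3.8] T [ 0.168 -0.744  0.139] tau6 0.145 q6 -0.2754 tcp [0.5135 0.0322 0.0945] yaw 96.7
tcp [0.5135 0.0322 0.0945] yaw 96.69 delta mm [   7.6  -83.  -155.6] spin None
knob_bar 0.67 [318.4 260.7] 1716 rect [313.2 264.1  41.4  69.2  11.5] z.12 [0.5134 0.037  0.12  ]
knob_collar 0.71 [320.5 262.1] 1615 rect [318. 265.  68.  40.  90.] z.12 [0.5146 0.0363 0.12  ]
washer_lug 0.8 [298.8 224.7] 4833 rect [297.9 232.9 136.5  71.2   1.3] z.12 [0.5016 0.0559 0.12  ]
washer 0.73 [318.3 261.4] 1831 rect [321.9 263.7  70.1  42.8  79.4] z.12 [0.5134 0.0366 0.12  ]
washer 0.57 [299.9 222.2] 4662 rect [298.5 233.  135.5  68.6   0.7] z.12 [0.502  0.0573 0.12  ]
```

```bash
python3 -c "
import cv2
i=cv2.imread('pics/w7.png')[150:310,220:420];cv2.imwrite('pics/c7.png',cv2.resize(i,(750,600),interpolation=cv2.INTER_CUBIC))"
```

```text
(no output)
```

View pics/c7.png

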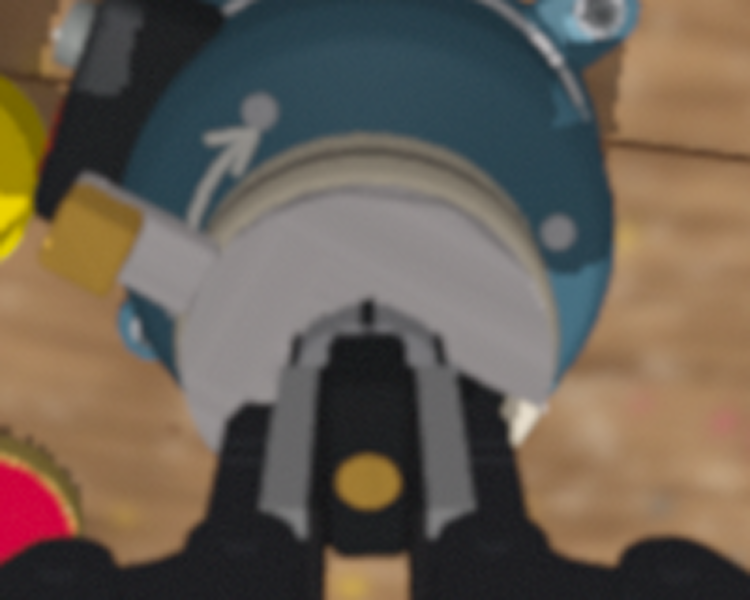

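The bar is still square between the pads (dot at (318,278)), so the knob has followed. I'll continue in small steps, reading the torque each time.

move_arm(
  fingers=[0,0,0],
  delta_pos=[
    [0,0,0],
    [0,0,0],
    [0,0,0],
  ],
  spin=[1.5,1.5,1.5],
)

```text
time: 17.3
tcp_pos: [0.5135, 0.0321, 0.0947]
ee_rot: [0.0, 0.694, 0.72, 0.0]
ft_force: [4.7, -0.5, -5.5]
width: 0.118
grasp_force: 29.3
```

```bash
python3 st.py
```

```text
t 17.3 w mm 10.049433364513469 g 29.34383824467659 F [ 4.7 -0.5 -5.5] T [ 0.161 -0.835  0.139] tau6 -0.145 q6 -0.1952 tcp [0.5135 0.0321 0.0947] yaw 92.11
```

move_arm(
  fingers=[0,0,0],
  delta_pos=[
    [0,0,0],
    [0,0,0],
    [0,0,-0.0001],
  ],
  spin=[1.5,1.5,0],
)

```text
time: 17.55
tcp_pos: [0.5135, 0.0323, 0.0947]
ee_rot: [0.0, 0.713, 0.702, 0.001]
ft_force: [4.9, 1.5, -6.8]
width: 0.116
grasp_force: 29.1
```

```bash
python3 st.py
```

```text
t 17.55 w mm 9.943091983259025 g 29.13953885436058 F [ 4.9  1.5 -6.8] T [ 0.302 -0.85   0.052] tau6 0.231 q6 -0.1432 tcp [0.5135 0.0323 0.0947] yaw 89.12
```

move_arm(
  fingers=[0,0,0],
  delta_pos=[
    [0,0,-0.0003],
    [0,0,0],
    [0,0,0],
  ],
  spin=[0,0,0],
)

```text
time: 17.8
tcp_pos: [0.5135, 0.0323, 0.0947]
ee_rot: [0.0, 0.712, 0.702, 0.001]
ft_force: [5.4, 1.2, -9.6]
width: 0.125
grasp_force: 29.3
```

```bash
python3 st.py
```

```text
t 17.8 w mm 10.645864293409387 g 29.2611663043499 F [ 5.4  1.2 -9.6] T [ 0.208 -1.076  0.004] tau6 0.071 q6 -0.144 tcp [0.5135 0.0323 0.0947] yaw 89.16
```

move_arm(
  fingers=[0,0,0],
  delta_pos=[
    [0,0,0],
    [0,0,0],
    [0,0,0],
  ],
  spin=[1.5,1.5,0],
)

```text
time: 18.05
tcp_pos: [0.5135, 0.0321, 0.0948]
ee_rot: [0.0, 0.731, 0.683, 0.0]
ft_force: [5.2, 1.5, -8.0]
width: 0.121
grasp_force: 29.2
```

```bash
python3 st.py
```

```text
t 18.05 w mm 10.310445172033294 g 29.237153828144073 F [ 5.2  1.5 -8. ] T [ 0.076 -0.966  0.017] tau6 0.197 q6 -0.0908 tcp [0.5135 0.0321 0.0948] yaw 86.12
```

move_arm(
  fingers=[0,0,0,0],
  delta_pos=[
    [0,0,0.0004],
    [0,0,0],
    [0,0,0],
    [0,0,0],
  ],
  spin=[0,1.5,1.5,0],
)

```text
time: 18.38
tcp_pos: [0.5135, 0.0322, 0.0949]
ee_rot: [0.0, 0.748, 0.664, 0.0]
ft_force: [4.7, 1.2, -5.3]
width: 0.121
grasp_force: 29.5
```

```bash
python3 st.py
```

```text
t 18.3833 w mm 10.336351264192409 g 29.499026387929916 F [ 4.7  1.2 -5.3] T [ 0.261 -0.843 -0.007] tau6 0.231 q6 -0.0388 tcp [0.5135 0.0322 0.0949] yaw 83.14
```

move_arm(
  fingers=[0,0,0],
  delta_pos=[
    [0,0,0],
    [0,0,0],
    [0,0,0],
  ],
  spin=[1.5,1.5,0],
)

```text
time: 18.63
tcp_pos: [0.5135, 0.032, 0.0949]
ee_rot: [0.0, 0.765, 0.644, 0.0]
ft_force: [4.3, 0.7, -4.9]
width: 0.121
grasp_force: 32.5
```

```bash
python3 st.py
```

```text
t 18.6333 w mm 10.323167185297153 g 32.53737419843674 F [ 4.3  0.7 -4.9] T [ 0.069 -0.843  0.271] tau6 0.446 q6 0.0127 tcp [0.5135 0.032  0.0949] yaw 80.2
```

```bash
for i in 1 2 3; do python3 -c "
from h import *
imaging.grab_frame('wrist')"; python3 st.py; done
```

```text
t 18.6833 w mm 10.237196645762713 g 32.37691953778267 F [ 4.4  0.5 -5.8] T [ 0.161 -0.861  0.22 ] tau6 0.31 q6 0.0121 tcp [0.5135 0.032  0.0949] yaw 80.23
t 18.7333 w mm 10.65596177386693 g 32.384066730737686 F [ 5.   0.8 -5.3] T [ 0.191 -0.868  0.229] tau6 0.261 q6 0.0121 tcp [0.5135 0.032  0.0949] yaw 80.23
t 18.7833 w mm 10.575843688407433 g 32.39923372864723 F [ 4.9  0.3 -5.3] T [ 0.141 -0.872  0.305] tau6 0.276 q6 0.0121 tcp [0.5135 0.032  0.0949] yaw 80.23
```

The static torque jumped from about 0 to 0.25 N m and the grip force rose by 3 N, so the knob is at its stop after 142° (2.48 rad). I'll work out the true fingertip offset and then release.

```bash
python3 - <<'E'
from h import *
import pickle
k=imaging.get_calibration('wrist'); t,R=Rtool(); T=np.array(k['world_from_camera'])
C=R.T@(T[:3,3]-t);A=R.T@T[:3,:3];print('cam in tool',C.round(4),A.round(3))
def pr(l): return wproj(k,t+R@np.array(l))
for x in(.011,.008,0):
  for d in(.0,.01,.0187,.024,.03): print(x,d,pr([x,.0055,-d]).round(1),(pr([x,.0055,-d])-pr([x,-.0055,-d]))[0].round(1))
E
```

```text
cam in tool [ 0.0854 -0.0002 -0.1629] [[ 0.001 -0.945 -0.328]
 [ 1.     0.001  0.   ]
 [-0.    -0.328  0.945]]
0.011 0.0 [327.2 229. ] 19.0
0.011 0.01 [327.7 236.6] 20.1
0.011 0.0187 [328.3 243.8] 21.1
0.011 0.024 [328.6 248.6] 21.7
0.011 0.03 [329.  254.4] 22.5
0.008 0.0 [327.1 233.7] 18.9
0.008 0.01 [327.7 241.5] 19.9
0.008 0.0187 [328.2 248.9] 20.9
0.008 0.024 [328.5 253.8] 21.5
0.008 0.03 [328.9 259.6] 22.3
0 0.0 [327.  245.9] 18.6
0 0.01 [327.5 254.1] 19.5
0 0.0187 [327.9 261.9] 20.5
0 0.024 [328.2 267. ] 21.0
0 0.03 [328.6 273.2] 21.8
```

move_arm(
  fingers=[0.015,0.02,0.025,0.03,0.035,0.035,0.035],
  delta_pos=[
    [0,0,0],
    [0,0,0],
    [0,0,0],
    [0,0,0],
    [0,0,0],
    [0,0,0],
    [0,0,0],
  ],
  spin=[0,0,0,0,0,0,0],
)

```text
time: 19.37
tcp_pos: [0.5132, 0.032, 0.095]
ee_rot: [-0.0, 0.765, 0.644, -0.0]
ft_force: [0.7, 0.2, -0.5]
width: 0.408
grasp_force: 0.0
```

```bash
python3 st.py
```

```text
t 19.3667 w mm 34.866238931275234 g 0.0 F [ 0.7  0.2 -0.5] T [ 0.001  0.037 -0.063] tau6 -0.0 q6 0.0135 tcp [0.5132 0.032  0.095 ] yaw 80.15
```

move_arm(
  fingers=[0.035,0.035,0.035,0.035,0.035,0.035,0.035,0.035],
  delta_pos=[
    [0,0,-0.005],
    [0,0,-0.01],
    [0,0,-0.012],
    [0,0,-0.012],
    [0,0,-0.012],
    [0,0,-0.012],
    [0,0,0],
    [0,0,0],
  ],
  spin=[0,0,0,0,0,0,0,0],
)

```text
time: 20.03
tcp_pos: [0.514, 0.0319, 0.1593]
ee_rot: [0.001, 0.765, 0.644, 0.001]
ft_force: [-1.0, 0.6, -0.9]
width: 0.408
grasp_force: 0.0
```

```bash
python3 st.py; python3 look.py w8 knob_bar washer_lug washer felt_wheel; python3 -c "
from h import *
plan([.4705,.0505,.155],157.2)"
```

```text
t 20.0333 w mm 34.879972698865444 g 0.0 F [-1.   0.6 -0.9] T [-0.06  -0.012 -0.024] tau6 -0.0 q6 0.0135 tcp [0.514  0.0319 0.1593] yaw 80.15
tcp [0.5133 0.032  0.1582] yaw 80.15 delta mm [-16.2 -81.7 -91.8] spin None
knob_bar 0.61 [315. 215.] 1067 rect [316.5 218.   46.   31.   90. ] z.12 [0.5129 0.0361 0.12  ]
washer_lug 0.9 [303.5 200.5] 3121 rect [300.2 205.8  68.8 102.   87.5] z.12 [0.507  0.0481 0.12  ]
washer 0.91 [305.3 196.5] 3445 rect [300.5 206.   70.  105.   90. ] z.12 [0.5087 0.0507 0.12  ]
felt_wheel 0.56 [333.9 172.4] 835 rect [324.6 187.5  77.1  46.9  27.8] z.12 [0.5308 0.0643 0.12  ]
felt_wheel 0.35 [304.  197.5] 3261 rect [300.5 206.   68.  105.   90. ] z.12 [0.5077 0.0502 0.12  ]
tcp [0.5127 0.0321 0.1571] yaw 80.15 delta mm [ 10.9 -44.7   2.2] spin -77.05
```

The fingertips stand about 22.5 mm behind the TCP reading. Next I check the lug and knob-top dot positions after the turn by colour in the last pictures.

```bash
python3 - <<'E'
from h import *
import pickle
for n in('w7','w8'):
    k=pickle.load(open(n+'.pkl','rb')); c=k['cal']; im=cv2.imread('pics/'+n+'.png'); h=cv2.cvtColor(im,cv2.COLOR_BGR2HSV)
    m=((h[...,0]>15)&(h[...,0]<24)&(h[...,1]>130)&(h[...,2]>100)).astype(np.uint8); 
    N,_,st,ce=cv2.connectedComponentsWithStats(m)
    for i in range(1,N):
        if st[i,4]>60 and 200<ce[i][0]<420 and 150<ce[i][1]<300: print(n,st[i],ce[i].round(1),'z.105',atz(*wray(c,ce[i]),.105).round(4),'z.1305',atz(*wray(c,ce[i]),.1305).round(4))
E
```

```text
w7 [230 200  27  30 532] [243.1 213.9] z.105 [0.4708 0.0518 0.105 ] z.1305 [0.4762 0.0627 0.1305]
w7 [196 265  47  40 312] [217.5 279.5] z.105 [0.4552 0.0062 0.105 ] z.1305 [0.4633 0.0248 0.1305]
w7 [310 271  17  15 196] [317.8 278.1] z.105 [0.5156 0.0164 0.105 ] z.1305 [0.5135 0.0332 0.1305]
w8 [248 187  17  24 292] [256.3 197. ] z.105 [0.4709 0.0518 0.105 ] z.1305 [0.4776 0.0594 0.1305]
w8 [311 220  12  11 112] [316.6 225.1] z.105 [0.5116 0.0217 0.105 ] z.1305 [0.5135 0.0328 0.1305]
w8 [283 293  12   9  81] [288.9 297. ] z.105 [ 0.4761 -0.042   0.105 ] z.1305 [ 0.4822 -0.0234  0.1305]
```

move_arm(
  fingers=[0.035,0.035,0.035,0.035,0.035,0.035,0.035,0.035],
  delta_pos=[
    [0,0,0],
    [0,0,0],
    [0,0,0],
    [0,0,0],
    [0,0,0],
    [0,0,0],
    [0,0,0],
    [0,0,0],
  ],
  spin=[-7,-7,-7,-7,-7,-7,-7,-7],
)

```text
time: 20.95
tcp_pos: [0.5129, 0.0321, 0.1573]
ee_rot: [-0.001, 0.371, 0.929, -0.0]
ft_force: [-0.1, -0.2, 0.7]
width: 0.409
grasp_force: 0.0
```

move_arm(
  fingers=[0.03,0.03,0.03,0.03,0.03,0.03,0.03,0.03],
  delta_pos=[
    [0,0,0],
    [0,0,0],
    [0,0,0],
    [0.015,0,0],
    [0.015,0,0],
    [0.016,0,0],
    [0,0,0],
    [0,0,0],
  ],
  spin=[-7,-7,-7,0,0,0,0,0],
)

```text
time: 21.62
tcp_pos: [0.4706, 0.05, 0.1576]
ee_rot: [-0.0, 0.198, 0.98, -0.0]
ft_force: [0.2, -0.7, 0.2]
width: 0.35
grasp_force: 0.0
```

```bash
python3 st.py; python3 -c "
from h import *
plan([.4706,.0508,.073],157)"
```

```text
t 21.6167 w mm 29.891068010729718 g 0.0 F [ 0.2 -0.7  0.2] T [ 0.005 -0.039 -0.016] tau6 0.008 q6 -1.3067 tcp [0.4706 0.05   0.1576] yaw 157.18
tcp [0.4706 0.05   0.1576] yaw 157.18 delta mm [ 0.2  0.7 84.6] spin 0.18
```

Descend 84 mm around the lug and close gently.

move_arm(
  fingers=[0.03,0.03,0.03,0.03,0.03,0.03,0.03,0.03],
  delta_pos=[
    [0,0.0005,0.015],
    [0,0,0.015],
    [0,0,0.015],
    [0,0,0.015],
    [0,0,0.01],
    [0,0,0.008],
    [0,0,0.006],
    [0,0,0],
  ],
  spin=[0,0,0,0,0,0,0,0],
)

```text
time: 22.28
tcp_pos: [0.4706, 0.0503, 0.0729]
ee_rot: [-0.001, 0.198, 0.98, -0.0]
ft_force: [0.5, 0.1, -0.6]
width: 0.354
grasp_force: 0.0
```

```bash
python3 st.py
```

```text
t 22.2833 w mm 30.207577544269764 g 0.0 F [ 0.5  0.1 -0.6] T [-0.056  0.023 -0.02 ] tau6 -0.0 q6 -1.3055 tcp [0.4706 0.0503 0.0729] yaw 157.14
```

move_arm(
  fingers=[0.025,0.02,0.016,0.012,0.008,0.005,0,0],
  delta_pos=[
    [0,0,0],
    [0,0,0],
    [0,0,0],
    [0,0,0],
    [0,0,0],
    [0,0,0],
    [0,0,0],
    [0,0,0],
  ],
  spin=[0,0,0,0,0,0,0,0],
  newtons=30,
)

```text
time: 22.95
tcp_pos: [0.4715, 0.0503, 0.0744]
ee_rot: [0.0, 0.198, 0.98, 0.0]
ft_force: [0.1, 0.1, 2.5]
width: 0.132
grasp_force: 30.9
```

```bash
python3 st.py
```

```text
t 22.95 w mm 11.285064053079907 g 30.90519916266203 F [0.1 0.1 2.5] T [-0.038 -0.073 -0.019] tau6 -0.007 q6 -1.3055 tcp [0.4715 0.0503 0.0744] yaw 157.15
```

move_arm(
  fingers=[0,0,0,0,0,0,0,0],
  delta_pos=[
    [0.001,0,0],
    [0.001,0,0],
    [0.001,0,0],
    [0.001,0,0],
    [0.001,0,0],
    [0.001,0,0],
    [0,0,0],
    [0,0,0],
  ],
  spin=[0,0,0,0,0,0,0,0],
  newtons=50,
)

```text
time: 23.62
tcp_pos: [0.4656, 0.0527, 0.0741]
ee_rot: [0.0, 0.198, 0.98, 0.0]
ft_force: [1.6, -1.4, 2.8]
width: 0.121
grasp_force: 52.3
```

```bash
python3 st.py; python3 look.py w9 washer washer_lug knob_bar | grep -v tcp
```

```text
t 23.6167 w mm 10.32971229214547 g 52.31429748237133 F [ 1.6 -1.4  2.8] T [-0.123 -0.383  0.001] tau6 0.006 q6 -1.302 tcp [0.4656 0.0527 0.0741] yaw 157.15
washer 0.95 [319.3 286.8] 1513 rect [320.4 290.   32.1  78.4   3.7] z.12 [0.4639 0.0551 0.12  ]
washer_lug 0.73 [316.8 289.5] 1455 rect [317.7 289.7  78.2  24.6  86.8] z.12 [0.4649 0.0534 0.12  ]
knob_bar 0.91 [316.5 337.9] 757 rect [317.5 339.   26.   33.   90. ] z.12 [0.494 0.041 0.12 ]
```

The washer draws freely at about 2 N, so I keep pulling level.

move_arm(
  fingers=[0,0,0,0,0,0,0,0],
  delta_pos=[
    [0.003,0,0],
    [0.003,0,0],
    [0.004,0,0],
    [0.004,0,0],
    [0.004,0,0],
    [0.004,0,0],
    [0.004,0,0],
    [0.004,0,0],
  ],
  spin=[0,0,0,0,0,0,0,0],
)

```text
time: 24.48
tcp_pos: [0.437, 0.0646, 0.0737]
ee_rot: [-0.001, 0.198, 0.98, -0.0]
ft_force: [1.5, -0.7, 1.2]
width: 0.121
grasp_force: 52.2
```

```bash
python3 st.py
```

```text
t 24.4833 w mm 10.339541153356025 g 52.1515316516161 F [ 1.5 -0.7  1.2] T [-0.098 -0.305 -0.068] tau6 -0.051 q6 -1.2831 tcp [0.437  0.0646 0.0737] yaw 157.15
```

move_arm(
  fingers=[0,0,0,0,0,0,0,0],
  delta_pos=[
    [0.005,0,0],
    [0.005,0,0],
    [0.005,0,0],
    [0.005,0,0],
    [0.005,0,0],
    [0.005,0,0],
    [0.003,0,0],
    [0,0,0],
  ],
  spin=[0,0,0,0,0,0,0,0],
)

```text
time: 25.15
tcp_pos: [0.4066, 0.0775, 0.0737]
ee_rot: [-0.0, 0.198, 0.98, -0.0]
ft_force: [0.2, -0.4, 0.1]
width: 0.12
grasp_force: 51.9
```

```bash
python3 st.py; python3 look.py w10 washer knob_bar felt_wheel| grep -v tcp; python3 -c "
from h import *
i=cv2.imread('pics/w10.png')[:,160:480]
j=imaging.grab_frame('top')[:,:,::-1][190:310,260:400]
cv2.imwrite('pics/c10.png',np.hstack([i,cv2.resize(j,(467,400),interpolation=cv2.INTER_CUBIC)]))"
```

```text
t 25.15 w mm 10.27583717395255 g 51.905791237950325 F [ 0.2 -0.4  0.1] T [0.018 0.004 0.005] tau6 0.018 q6 -1.2597 tcp [0.4066 0.0775 0.0737] yaw 157.17
washer 0.68 [318.  290.8] 1644 rect [317.5 301.  100.   33.   90. ] z.12 [0.4066 0.0785 0.12  ]
felt_wheel 0.73 [318.4 345.7] 149 rect [317.  350.5   7.   22.   90. ] z.12 [0.4405 0.0645 0.12  ]
```

View pics/c10.png

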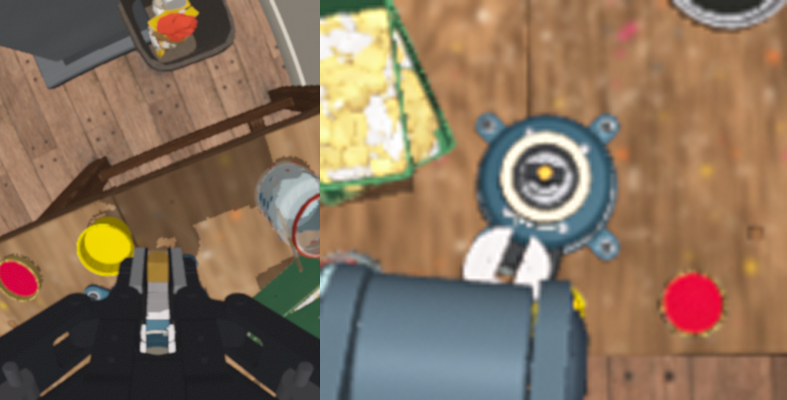

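The washer is drawn fully off and hangs level in the grip (bright disc at right; the polisher shows only the wheel and knob). I lift it and carry it to the dish.

move_arm(
  fingers=[0,0,0,0,0,0,0,0],
  delta_pos=[
    [0,0,-0.005],
    [0,0,-0.012],
    [0,0,-0.015],
    [0,0,-0.015],
    [0,0,-0.015],
    [0,0,-0.01],
    [0,0,-0.005],
    [0,0,0],
  ],
  spin=[0,0,0,0,0,0,0,0],
)

```text
time: 26.07
tcp_pos: [0.4084, 0.0771, 0.1523]
ee_rot: [0.001, 0.198, 0.98, 0.0]
ft_force: [-0.2, -0.1, -1.7]
width: 0.12
grasp_force: 51.9
```

move_arm(
  fingers=[0,0,0,0,0,0,0,0],
  delta_pos=[
    [-0.01,-0.002,0],
    [-0.02,-0.005,0],
    [-0.025,-0.006,0],
    [-0.025,-0.006,0],
    [-0.025,-0.006,0],
    [-0.025,-0.006,0],
    [-0.025,-0.006,0],
    [-0.025,-0.006,0],
  ],
  spin=[0,0,0,0,0,0,0,0],
)

```text
time: 26.73
tcp_pos: [0.5573, -0.0337, 0.1491]
ee_rot: [-0.001, 0.198, 0.98, 0.0]
ft_force: [1.5, -0.1, 0.0]
width: 0.116
grasp_force: 51.9
```

move_arm(
  fingers=[0,0,0,0,0,0,0,0],
  delta_pos=[
    [-0.025,-0.006,0],
    [-0.025,-0.006,0],
    [-0.025,-0.006,0],
    [-0.02,-0.005,0],
    [-0.012,-0.004,0],
    [-0.007,-0.001,0],
    [0,0,0],
    [0,0,0],
  ],
  spin=[0,0,0,0,0,0,0,0],
)

```text
time: 27.4
tcp_pos: [0.6503, -0.1024, 0.1497]
ee_rot: [-0.001, 0.198, 0.98, 0.0]
ft_force: [-0.4, 0.3, -0.7]
width: 0.121
grasp_force: 51.9
```

```bash
python3 st.py; python3 look.py w11 dish washer| grep -v tcp; python3 -c "
from h import *
plan([.6496,-.102,-.012],157)
import pickle
k=imaging.get_calibration('top')
imaging.grab_frame('top'); r=imaging.outline_of('top','dish')
for q in r[:1]: 
  ys,xs=np.nonzero(q['mask']); print(q['score'],q['at'],xs.min(),xs.max(),ys.min(),ys.max())
c=pickle.load(open('w11.pkl','rb'))
for q in c['dish'][:2]:
  ys,xs=np.nonzero(q['mask']); print(q['score'],xs.min(),xs.max(),ys.min(),ys.max())
print('pred dish centre in wrist',wproj(c['cal'],[.6805,-.115,.016]))
"
```

```text
t 27.4 w mm 10.36283846843859 g 51.90068006515503 F [-0.4  0.3 -0.7] T [0.03  0.058 0.009] tau6 -0.003 q6 -1.4999 tcp [ 0.6503 -0.1024  0.1497] yaw 157.14
dish 0.63 [321.1 211.6] 7304 rect [321.6 211.2 105.1  88.7   1.1] z.12 [ 0.6423 -0.0956  0.12  ]
washer 0.97 [321.3 292.2] 1669 rect [317.5 300.5 101.   33.   90. ] z.12 [ 0.7032 -0.1207  0.12  ]
tcp [ 0.6502 -0.1018  0.1506] yaw 157.18 delta mm [  0.3  -0.4 162.6] spin 0.18
0.63 269 374 167 256
pred dish centre in wrist [316.74543428 213.75246898]
```

The dish sits about 3–4 mm further along tool +y than assumed, so I add 3 mm and lower.

move_arm(
  fingers=[0,0,0,0,0,0,0,0],
  delta_pos=[
    [0,0.003,0.01],
    [0,0,0.02],
    [0,0,0.022],
    [0,0,0.022],
    [0,0,0.022],
    [0,0,0.022],
    [0,0,0.015],
    [0,0,0.01],
  ],
  spin=[0,0,0,0,0,0,0,0],
)

```text
time: 28.32
tcp_pos: [0.6505, -0.0989, 0.0053]
ee_rot: [-0.002, 0.198, 0.98, 0.0]
ft_force: [-0.3, -0.4, -1.3]
width: 0.117
grasp_force: 51.9
```

move_arm(
  fingers=[0,0,0,0,0],
  delta_pos=[
    [0,0,0.005],
    [0,0,0.005],
    [0,0,0.004],
    [0,0,0],
    [0,0,0],
  ],
  spin=[0,0,0,0,0],
)

```text
time: 28.73
tcp_pos: [0.6526, -0.0999, -0.0053]
ee_rot: [0.001, 0.198, 0.98, -0.0]
ft_force: [-0.4, 0.2, -1.3]
width: 0.118
grasp_force: 51.9
```

```bash
python3 st.py
```

```text
t 28.7333 w mm 10.050518526348599 g 51.905067041516304 F [-0.4  0.2 -1.3] T [-0.027  0.039 -0.039] tau6 0.0 q6 -1.4953 tcp [ 0.6526 -0.0999 -0.0053] yaw 157.15
```

move_arm(
  fingers=[0,0,0,0,0],
  delta_pos=[
    [0,0,0.002],
    [0,0,0.002],
    [0,0,0.002],
    [0,0,0],
    [0,0,0],
  ],
  spin=[0,0,0,0,0],
)

```text
time: 29.15
tcp_pos: [0.6523, -0.0998, -0.0118]
ee_rot: [0.0, 0.198, 0.98, -0.0]
ft_force: [0.3, -0.7, -0.8]
width: 0.116
grasp_force: 52.3
```

```bash
python3 st.py
```

```text
t 29.15 w mm 9.923884944335317 g 52.32620645509087 F [ 0.3 -0.7 -0.8] T [-0.033 -0.047 -0.017] tau6 0.001 q6 -1.4953 tcp [ 0.6523 -0.0998 -0.0118] yaw 157.15
```

move_arm(
  fingers=[0,0,0,0],
  delta_pos=[
    [0,0,0.001],
    [0,0,0.001],
    [0,0,0],
    [0,0,0],
  ],
  spin=[0,0,0,0],
)

```text
time: 29.48
tcp_pos: [0.6527, -0.0999, -0.0135]
ee_rot: [0.001, 0.198, 0.98, -0.0]
ft_force: [1.6, -0.1, 0.4]
width: 0.116
grasp_force: 53.4
```

```bash
python3 st.py
```

```text
t 29.4833 w mm 9.942531548294848 g 53.4398701950704 F [ 1.6 -0.1  0.4] T [-0.024 -0.298 -0.024] tau6 -0.007 q6 -1.4952 tcp [ 0.6527 -0.0999 -0.0135] yaw 157.15
```

Light contact, so I release gently and rise.

move_arm(
  fingers=[0.014,0.017,0.02,0.022,0.022,0.022],
  delta_pos=[
    [0,0,0],
    [0,0,0],
    [0,0,0],
    [0,0,0],
    [0,0,0],
    [0,0,0],
  ],
  spin=[0,0,0,0,0,0],
)

```text
time: 29.98
tcp_pos: [0.6524, -0.0998, -0.0137]
ee_rot: [0.0, 0.198, 0.98, -0.0]
ft_force: [4.9, 0.4, 0.5]
width: 0.255
grasp_force: 2.9
```

```bash
python3 st.py
```

```text
t 29.9833 w mm 21.786265295359268 g 2.9054962657392025 F [4.9 0.4 0.5] T [ 0.081 -0.549  0.046] tau6 0.004 q6 -1.4953 tcp [ 0.6524 -0.0998 -0.0137] yaw 157.15
```

move_arm(
  fingers=[0.022,0.022,0.022,0.022,0.022,0.022,0.022,0.022],
  delta_pos=[
    [0,0,-0.003],
    [0,0,-0.008],
    [0,0,-0.016],
    [0,0,-0.03],
    [0,0,-0.04],
    [0,0,-0.04],
    [0,0,-0.03],
    [0,0,-0.02],
  ],
  spin=[0,0,0,0,0,0,0,0],
)

```text
time: 30.65
tcp_pos: [0.6531, -0.1002, 0.1792]
ee_rot: [0.003, 0.198, 0.98, -0.001]
ft_force: [0.7, -0.9, 0.8]
width: 0.258
grasp_force: 0.0
```

```bash
python3 st.py; python3 look.py w12 dish washer washer_lug| grep -v tcp; python3 -c "
from h import *
i=cv2.imread('pics/w12.png')[60:360,120:520]
j=imaging.grab_frame('top')[:,:,::-1][140:300,270:430]
cv2.imwrite('pics/c12.png',np.hstack([i,cv2.resize(j,(300,300),interpolation=cv2.INTER_CUBIC)]))"
```

```text
t 30.65 w mm 22.024571069919006 g 0.0 F [ 0.7 -0.9  0.8] T [ 0.016  0.004 -0.01 ] tau6 0.0 q6 -1.4952 tcp [ 0.6531 -0.1002  0.1792] yaw 157.15
dish 0.74 [321.1 200.7] 5120 rect [317.  202.5  91.   96.   90. ] z.12 [ 0.6481 -0.0943  0.12  ]
washer 0.6 [317.5 200.6] 1780 rect [320.1 200.3  50.5  63.1  26.6] z.12 [ 0.6469 -0.0968  0.12  ]
washer 0.19 [374.6  33.7] 4569 rect [385.8  33.6  73.6 107.5  86.6] z.12 [ 0.5477 -0.0115  0.12  ]
washer_lug 0.67 [314.9 200.8] 1773 rect [312.6 200.6  64.5  49.1  58.5] z.12 [ 0.6463 -0.0986  0.12  ]
```

View pics/c12.png

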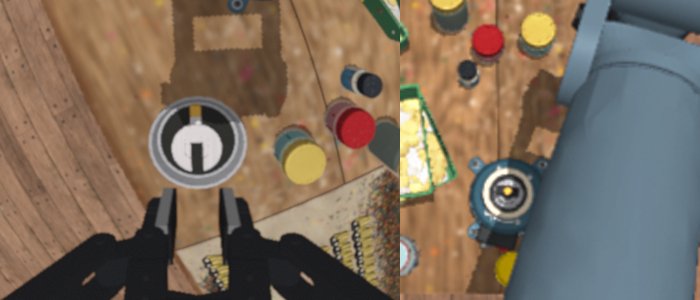

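The washer lies flat in the dish (centre about (195,145) in the crop) with the lug inside the wall. Next I go back over the polisher for the wheel.

move_arm(
  fingers=[0.03,0.04,0.05,0.06,0.07,0.078,0.078,0.078],
  delta_pos=[
    [0.0225,0.0085,0],
    [0.0225,0.0085,0],
    [0.0225,0.0085,0],
    [0.0225,0.0085,0],
    [0.0225,0.0085,0],
    [0.0225,0.0085,0],
    [0.0225,0.0085,0],
    [0.0225,0.0085,0],
  ],
  spin=[0,0,0,0,0,0,0,0],
)

```text
time: 31.57
tcp_pos: [0.5099, 0.0338, 0.1706]
ee_rot: [-0.002, 0.198, 0.98, -0.0]
ft_force: [0.4, 0.9, -0.0]
width: 0.914
grasp_force: 0.0
```

move_arm(
  fingers=[0.078,0.078,0.078,0.078,0.078,0.078,0.078],
  delta_pos=[
    [0,0,0],
    [0,0,0],
    [0,0,0],
    [0,0,0],
    [0,0,0],
    [0,0,0],
    [0,0,0],
  ],
  spin=[6.5,6.5,6.5,6.5,6,0,0],
)

```text
time: 32.15
tcp_pos: [0.5114, 0.033, 0.1713]
ee_rot: [-0.002, 0.459, 0.888, -0.001]
ft_force: [-0.2, -0.6, 0.3]
width: 0.914
grasp_force: 0.0
```

```bash
python3 st.py; python3 look.py w13 felt_wheel knob_bar| grep -v tcp; python3 - <<'E'
from h import *
import pickle
plan([.5134,.0323,.0495],125)
k=pickle.load(open('w13.pkl','rb'));c=k['cal'];im=cv2.imread('pics/w13.png');h=cv2.cvtColor(im,cv2.COLOR_BGR2HSV)
p=wproj(c,[.5134,.0325,.131]);print('pred dot',p)
m=((h[...,0]>15)&(h[...,0]<26)&(h[...,1]>130)&(h[...,2]>90)).astype(np.uint8)
N,_,st,ce=cv2.connectedComponentsWithStats(m)
print([(st[i,4],ce[i].round(1)) for i in range(1,N) if np.hypot(*(ce[i]-p))<40 and st[i,4]>10])
print('pred wheel top centre',wproj(c,[.5134,.0325,.095]))
# pad tips: grayish columns profile
g=cv2.cvtColor(im,cv2.COLOR_BGR2GRAY)
for col in (210,220,230,240,400,410,420): print(col,g[200:400:6,col])
kt=imaging.get_calibration('top'); print('bin',[atz(*ray(kt,(298,y)),.1).round(3) for y in(205,245)])
E
```

```text
t 32.15 w mm 78.03730756549082 g 0.0 F [-0.2 -0.6  0.3] T [-0.005  0.046  0.059] tau6 0.099 q6 -0.7731 tcp [0.5114 0.033  0.1713] yaw 125.3
felt_wheel 0.97 [324.8 177.5] 2572 rect [318.6 199.8  72.6  71.9  70. ] z.12 [0.4997 0.0591 0.12  ]
knob_bar 0.79 [314.1 212.9] 1049 rect [315.8 211.8  31.8  43.8  45. ] z.12 [0.5091 0.0324 0.12  ]
tcp [0.5121 0.0329 0.1723] yaw 125.24 delta mm [ -1.4   0.9 122.8] spin 0.24
pred dot [318.89015055 221.68510011]
[(np.int32(108), array([319.3, 221.1])), (np.int32(16), array([310.8, 257.8]))]
pred wheel top centre [318.79142259 204.53576022]
210 [ 68  69  68  70  93 120 113 135 134 135 144 135  28  31  80  97 101 111
  28  27  28  30  28  27  28  26  28  28  29  32  30  59  25  26]
220 [103 106  82 116 116 121 121 113 114 124 121 103  97  97  87  30  23  25
  29  31  29  29  29  25  32  29  29  27  28  29  27  26  30  31]
230 [116 114 113 124 115 122 122 123 120 116  97  50  20  22  19  20  19  20
  18  21  18  51  32  27  27  27  27  29  33  28  28  24  26  29]
240 [112 118 111 109 118 120 121 120 131 130  91  71  42  25  22  18  58 114
 113 126  96 105 100 116  95  28  27  30  27  31  27  25  28  29]
400 [136 137 114  91 131 148 131 122 125 129  25  21  21  19  20  19  21  21
  24  85 117 129 131  51  28  31  28  27  29  30  25  24  30  28]
410 [126 135 122 112 122 127 135 137 135 111  96  97  93  41  24  21  22  20
  21  20  22  26  26  29  30  28  29  29  29  27  26  27  25  30]
420 [148 144 130 125 126 135 139 149 148 139 135  82  49  95  96  97  84 111
  26  29  30  27  28  30  30  26  28  28  29  27  30  28  29  28]
bin [array([0.602, 0.1  , 0.1  ]), array([0.508, 0.099, 0.1  ])]
```

move_arm(
  fingers=[0.078,0.078,0.078,0.078,0.078,0.078,0.078,0.078],
  delta_pos=[
    [0,0,0.015],
    [0,0,0.015],
    [0,0,0.015],
    [0,0,0.015],
    [0,0,0.012],
    [0,0,0.005],
    [0,0,0],
    [0,0,0],
  ],
  spin=[0,0,0,0,0,0,0,0],
)

```text
time: 32.97
tcp_pos: [0.5127, 0.0328, 0.0962]
ee_rot: [0.0, 0.46, 0.888, 0.0]
ft_force: [0.4, 0.9, -0.6]
width: 0.913
grasp_force: 0.0
```

```bash
python3 st.py; python3 -c "
from h import *
plan([.5134,.0323,.0495],125)"
```

```text
t 32.9667 w mm 77.95277014930085 g 0.0 F [ 0.4  0.9 -0.6] T [ 0.035 -0.007 -0.015] tau6 -0.003 q6 -0.7708 tcp [0.5127 0.0328 0.0962] yaw 125.17
tcp [0.5127 0.0328 0.0962] yaw 125.17 delta mm [-0.8  0.2 46.7] spin 0.17
```

move_arm(
  fingers=[0.078,0.078,0.078,0.078,0.078,0.078,0.078,0.078],
  delta_pos=[
    [-0.0008,0.0002,0.006],
    [0,0,0.006],
    [0,0,0.006],
    [0,0,0.006],
    [0,0,0.006],
    [0,0,0.005],
    [0,0,0],
    [0,0,0],
  ],
  spin=[0,0,0,0,0,0,0,0],
)

```text
time: 33.63
tcp_pos: [0.5129, 0.0324, 0.0605]
ee_rot: [-0.0, 0.461, 0.888, -0.0]
ft_force: [-0.0, 0.0, 0.0]
width: 0.91
grasp_force: 0.0
```

```bash
python3 st.py
```

```text
t 33.6333 w mm 77.73640422859275 g 0.0 F [-0.  0.  0.] T [-0.058 -0.021 -0.014] tau6 -0.0 q6 -0.7713 tcp [0.5129 0.0324 0.0605] yaw 125.15
```

move_arm(
  fingers=[0.078,0.078,0.078,0.078,0.078,0.078],
  delta_pos=[
    [0,0,0.004],
    [0,0,0.004],
    [0,0,0.002],
    [0,0,0.001],
    [0,0,0],
    [0,0,0],
  ],
  spin=[0,0,0,0,0,0],
)

```text
time: 34.13
tcp_pos: [0.5132, 0.0323, 0.05]
ee_rot: [0.0, 0.461, 0.888, 0.0]
ft_force: [-0.3, -0.2, -0.3]
width: 0.917
grasp_force: 0.0
```

```bash
python3 st.py
```

```text
t 34.1333 w mm 78.28350660648452 g 0.0 F [-0.3 -0.2 -0.3] T [-0.023 -0.052 -0.008] tau6 -0.0 q6 -0.7714 tcp [0.5132 0.0323 0.05  ] yaw 125.15
```

No contact on the way down. Close on the wheel.

move_arm(
  fingers=[0.074,0.07,0.067,0.064,0.061,0.058,0.055,0.055],
  delta_pos=[
    [0,0,0],
    [0,0,0],
    [0,0,0],
    [0,0,0],
    [0,0,0],
    [0,0,0],
    [0,0,0],
    [0,0,0],
  ],
  spin=[0,0,0,0,0,0,0,0],
  newtons=30,
)

```text
time: 34.8
tcp_pos: [0.5133, 0.0323, 0.0502]
ee_rot: [0.0, 0.461, 0.888, 0.0]
ft_force: [-1.1, 0.8, 2.5]
width: 0.711
grasp_force: 31.8
```

```bash
python3 st.py
```

```text
t 34.8 w mm 60.75418806654408 g 31.814038306474686 F [-1.1  0.8  2.5] T [ 0.089  0.18  -0.016] tau6 -0.006 q6 -0.7713 tcp [0.5133 0.0323 0.0502] yaw 125.15
```

move_arm(
  fingers=[0.05,0.05,0.05,0.05,0.05,0.05],
  delta_pos=[
    [0,0,-0.001],
    [0,0,-0.002],
    [0,0,-0.002],
    [0,0,-0.002],
    [0,0,-0.002],
    [0,0,0],
  ],
  spin=[0,0,0,0,0,0],
  newtons=40,
)

```text
time: 35.3
tcp_pos: [0.5135, 0.0323, 0.0594]
ee_rot: [0.0, 0.461, 0.888, 0.0]
ft_force: [-0.8, -0.0, -1.3]
width: 0.703
grasp_force: 43.3
```

```bash
python3 st.py
```

```text
t 35.3 w mm 60.070048711590644 g 43.30157250165939 F [-0.8 -0.  -1.3] T [-0.057  0.004 -0.002] tau6 0.0 q6 -0.7713 tcp [0.5135 0.0323 0.0594] yaw 125.15
```

move_arm(
  fingers=[0.05,0.05,0.05,0.05,0.05,0.05,0.05,0.05],
  delta_pos=[
    [0,0,-0.003],
    [0,0,-0.003],
    [0,0,-0.003],
    [0,0,-0.003],
    [0,0,-0.003],
    [0,0,-0.003],
    [0,0,-0.003],
    [0,0,0],
  ],
  spin=[0,0,0,0,0,0,0,0],
)

```text
time: 35.97
tcp_pos: [0.5137, 0.0323, 0.0808]
ee_rot: [0.001, 0.461, 0.888, 0.0]
ft_force: [0.3, -0.3, -0.9]
width: 0.703
grasp_force: 43.3
```

```bash
python3 st.py
```

```text
t 35.9667 w mm 60.05695616447284 g 43.346900939941406 F [ 0.3 -0.3 -0.9] T [-0.028  0.037 -0.003] tau6 0.0 q6 -0.7714 tcp [0.5137 0.0323 0.0808] yaw 125.15
```

Lifting freely off the boss. I go straight up over the knob.

move_arm(
  fingers=[0.05,0.05,0.05,0.05,0.05,0.05,0.05,0.05],
  delta_pos=[
    [0,0,-0.005],
    [0,0,-0.008],
    [0,0,-0.01],
    [0,0,-0.01],
    [0,0,-0.01],
    [0,0,-0.01],
    [0,0,-0.008],
    [0,0,0],
  ],
  spin=[0,0,0,0,0,0,0,0],
)

```text
time: 36.63
tcp_pos: [0.5147, 0.0321, 0.1436]
ee_rot: [0.002, 0.461, 0.888, 0.001]
ft_force: [-0.4, 0.3, -0.5]
width: 0.704
grasp_force: 43.4
```

```bash
python3 st.py; python3 look.py w14 felt_wheel knob_bar| grep -v tcp; python3 -c "
from h import *
plan([.535,-.115,.141],125)
import pickle
c=pickle.load(open('w14.pkl','rb'))['cal']
print(wproj(c,[.5134,.0325,.131]))"
```

```text
t 36.6333 w mm 60.113436128190784 g 43.37613880634308 F [-0.4  0.3 -0.5] T [-0.014 -0.043 -0.007] tau6 0.0 q6 -0.7713 tcp [0.5147 0.0321 0.1436] yaw 125.15
felt_wheel 0.96 [320.7 291.4] 10072 rect [317.  272.5 119.  128.   90. ] z.12 [ 0.5463 -0.0077  0.12  ]
knob_bar 0.77 [313.9 207.8] 309 rect [314.8 206.2  12.8  32.1  87.8] z.12 [0.5045 0.0435 0.12  ]
tcp [0.5129 0.0324 0.1407] yaw 125.15 delta mm [-133.2  -66.8   -0.3] spin 0.15
[315.3835808  234.97852767]
```

move_arm(
  fingers=[0.05,0.05,0.05,0.05,0.05,0.05,0.05,0.05],
  delta_pos=[
    [-0.01,-0.005,0],
    [-0.02,-0.01,0],
    [-0.02,-0.01,0],
    [-0.02,-0.01,0],
    [-0.02,-0.01,0],
    [-0.02,-0.01,0],
    [-0.015,-0.008,0],
    [-0.008,-0.004,0],
  ],
  spin=[0,0,0,0,0,0,0,0],
)

```text
time: 37.45
tcp_pos: [0.5347, -0.1175, 0.1403]
ee_rot: [-0.0, 0.462, 0.887, -0.0]
ft_force: [0.2, -0.5, -1.7]
width: 0.705
grasp_force: 43.4
```

move_arm(
  fingers=[0.05,0.05,0.05,0.05,0.05,0.05,0.05,0.05],
  delta_pos=[
    [0,0,0],
    [0,0,0.01],
    [0,0,0.02],
    [0,0,0.025],
    [0,0,0.025],
    [0,0,0.025],
    [0,0,0.02],
    [0,0,0.01],
  ],
  spin=[0,0,0,0,0,0,0,0],
)

```text
time: 38.12
tcp_pos: [0.5322, -0.1127, 0.0022]
ee_rot: [-0.003, 0.46, 0.888, -0.0]
ft_force: [0.4, -0.5, -0.9]
width: 0.705
grasp_force: 43.5
```

move_arm(
  fingers=[0.05,0.05,0.05,0.05,0.05,0.05,0.05],
  delta_pos=[
    [0,0,0.008],
    [0,0,0.006],
    [0,0,0.005],
    [0,0,0.004],
    [0,0,0.003],
    [0,0,0],
    [0,0,0],
  ],
  spin=[0,0,0,0,0,0,0],
)

```text
time: 38.7
tcp_pos: [0.5353, -0.1151, -0.0196]
ee_rot: [0.0, 0.461, 0.888, 0.0]
ft_force: [-0.5, -0.9, -1.8]
width: 0.708
grasp_force: 43.5
```

```bash
python3 st.py
```

```text
t 38.7 w mm 60.45245925011759 g 43.530476689338684 F [-0.5 -0.9 -1.8] T [ 0.006 -0.102 -0.014] tau6 0.0 q6 -1.0324 tcp [ 0.5353 -0.1151 -0.0196] yaw 125.15
```

move_arm(
  fingers=[0.05,0.05,0.05,0.05,0.05],
  delta_pos=[
    [0,0,0.001],
    [0,0,0.001],
    [0,0,0.001],
    [0,0,0.001],
    [0,0,0],
  ],
  spin=[0,0,0,0,0],
)

```text
time: 39.12
tcp_pos: [0.535, -0.115, -0.0241]
ee_rot: [-0.0, 0.461, 0.888, 0.0]
ft_force: [1.1, 1.5, -2.4]
width: 0.706
grasp_force: 43.5
```

```bash
python3 st.py
```

```text
t 39.1167 w mm 60.27246422201431 g 43.53317320346832 F [ 1.1  1.5 -2.4] T [ 0.007 -0.051 -0.025] tau6 0.0 q6 -1.0325 tcp [ 0.535  -0.115  -0.0241] yaw 125.14
```

move_arm(
  fingers=[0.05,0.05,0.05],
  delta_pos=[
    [0,0,0.001],
    [0,0,0],
    [0,0,0],
  ],
  spin=[0,0,0],
)

```text
time: 39.37
tcp_pos: [0.535, -0.115, -0.0242]
ee_rot: [-0.0, 0.46, 0.888, -0.0]
ft_force: [-4.7, 0.9, 5.7]
width: 0.707
grasp_force: 44.3
```

```bash
python3 st.py
```

```text
t 39.3667 w mm 60.37085800787843 g 44.254248440265656 F [-4.7  0.9  5.7] T [ 0.245  0.5   -0.022] tau6 0.017 q6 -1.0325 tcp [ 0.535  -0.115  -0.0242] yaw 125.16
```

Contact with the desk (Fz +5.7 N). I release and rise.

move_arm(
  fingers=[0.063,0.066,0.07,0.074,0.078,0.08,0.08],
  delta_pos=[
    [0,0,0],
    [0,0,0],
    [0,0,0],
    [0,0,0],
    [0,0,0],
    [0,0,0],
    [0,0,0],
  ],
  spin=[0,0,0,0,0,0,0],
)

```text
time: 39.95
tcp_pos: [0.535, -0.115, -0.0251]
ee_rot: [-0.0, 0.461, 0.888, 0.0]
ft_force: [-0.4, 0.6, 0.2]
width: 0.94
grasp_force: 0.0
```

```bash
python3 st.py
```

```text
t 39.95 w mm 80.26452064736341 g 0.0 F [-0.4  0.6  0.2] T [ 0.024 -0.021 -0.004] tau6 0.0 q6 -1.0325 tcp [ 0.535  -0.115  -0.0251] yaw 125.15
```

move_arm(
  fingers=[0.08,0.08,0.08,0.08,0.08,0.08,0.08,0.08],
  delta_pos=[
    [0,0,-0.003],
    [0,0,-0.008],
    [0,0,-0.016],
    [0,0,-0.03],
    [0,0,-0.04],
    [0,0,-0.04],
    [0,0,-0.03],
    [0,0,-0.02],
  ],
  spin=[0,0,0,0,0,0,0,0],
)

```text
time: 40.62
tcp_pos: [0.5366, -0.1156, 0.1672]
ee_rot: [0.003, 0.461, 0.888, 0.0]
ft_force: [-0.0, -0.2, -0.3]
width: 0.935
grasp_force: 0.0
```

move_arm(
  fingers=[0.08,0.08,0.08,0.08,0.08,0.08,0.08,0.08],
  delta_pos=[
    [0,0.02,-0.02],
    [0,0,-0.02],
    [0,0,-0.02],
    [0,0,0],
    [0,0,0],
    [0,0,0],
    [0,0,0],
    [0,0,0],
  ],
  spin=[0,0,0,0,0,0,0,0],
)

```text
time: 41.28
tcp_pos: [0.5504, -0.1032, 0.2204]
ee_rot: [-0.001, 0.461, 0.888, -0.0]
ft_force: [0.0, 0.1, 0.4]
width: 0.935
grasp_force: 0.0
```

```bash
python3 st.py; python3 look.py w15 felt_wheel dish washer knob_bar| grep -v tcp; python3 - <<'E'
from h import *
import pickle
k=pickle.load(open('w15.pkl','rb'));c=k['cal']
def ell(m):
    cs,_=cv2.findContours(m.astype(np.uint8),0,1); return cv2.fitEllipse(cv2.convexHull(max(cs,key=cv2.contourArea)))
for t,z in(('felt_wheel',.02),('dish',.016),('washer',.009)):
    for q in k[t][:1]:
        e=ell(q['mask']); print(t,q['score'],e,atz(*wray(c,e[0]),z).round(3))
for n in('scene',):
    imaging.grab_frame(n);cc=imaging.get_calibration(n)
    for t,z in(('felt_wheel',.01),('dish',.01),('washer',.006),('knob_bar',.122),('lid',.005),('teal_jar',0),('red_jar',0),('blue_bottle',0),('green_jar',0),('rinse_jar',0)):
        print(n,t,[(round(q['score'],2),np.round(q['at'],1),atz(*ray(cc,q['at']),z).round(3)) for q in imaging.outline_of(n,t)[:2]])
E
```

```text
t 41.2833 w mm 79.86653339556038 g 0.0 F [0.  0.1 0.4] T [ 0.012  0.004 -0.017] tau6 -0.0 q6 -1.0011 tcp [ 0.5504 -0.1032  0.2204] yaw 125.14
felt_wheel 0.62 [308.8 172.5] 1528 rect [302.  166.5  50.5  51.9  26.6] z.12 [ 0.5333 -0.0915  0.12  ]
dish 0.63 [396.6 228. ] 3371 rect [394.2 228.2  70.7  80.7  72.3] z.12 [ 0.6321 -0.0875  0.12  ]
washer 0.85 [391.8 228.4] 1112 rect [395.8 226.7  50.5  40.3  88.2] z.12 [ 0.6284 -0.0905  0.12  ]
knob_bar 0.97 [374.8  44.8] 675 rect [375.1  45.   26.2  34.3  73.6] z.12 [0.5142 0.032  0.12  ]
felt_wheel 0.62 ((302.29473876953125, 166.56234741210938), (50.73463821411133, 52.937557220458984), 12.534826278686523) [ 0.535 -0.112  0.02 ]
dish 0.63 ((394.71234130859375, 229.04649353027344), (72.72686767578125, 81.40721130371094), 57.872398376464844) [ 0.682 -0.111  0.016]
washer 0.85 ((391.5467834472656, 227.21844482421875), (41.29507064819336, 55.21434783935547), 140.89161682128906) [ 0.68  -0.113  0.009]
scene felt_wheel [(0.64, array([276.1, 175.5]), array([ 0.431, -0.072,  0.01 ])), (0.6, array([315.5, 170.4]), array([0.411, 0.029, 0.01 ]))]
scen
[... 243 characters left out ...]
313.1, 170.6]), array([0.523, 0.028, 0.122]))]
scene lid [(0.62, array([276. , 173.7]), array([ 0.419, -0.073,  0.005])), (0.19, array([245.7, 259.6]), array([ 0.686, -0.118,  0.005]))]
scene teal_jar [(0.66, array([293.4, 275.4]), array([ 0.721, -0.011,  0.   ]))]
scene red_jar [(0.95, array([328.1, 273.9]), array([0.716, 0.064, 0.   ]))]
scene blue_bottle [(0.51, array([343.1, 251. ]), array([0.656, 0.098, 0.   ])), (0.19, array([308. , 168.8]), array([0.395, 0.009, 0.   ]))]
scene green_jar [(0.8, array([348. , 285.5]), array([0.744, 0.107, 0.   ])), (0.7, array([244. , 260.5]), array([ 0.685, -0.123,  0.   ]))]
scene rinse_jar [(0.83, array([375.2, 162.6]), array([0.37 , 0.187, 0.   ]))]
```

```bash
python3 -c "
from h import *
print(ticket.close_job())"
```

```text
the job is handed in; nothing more can be done
None
```

The job is handed in at about 41 s of the 72 s allowed: the knob was loosened to its felt stop (about 2.48 rad clockwise, static torque about 0.25 N m), the washer lies in the dish, and the felt wheel lies on the bare desk about 0.15 m from both the polisher and the dish; the hand-in gave no verdict.

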